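Change over the bread buffet signs

TASK

Change the slate signs for the next bread service: every wooden foot on the counter must end up with the one sign whose width properly fills its slot, standing upright and fully down in it. Wrong signs from the last service are still in some feet; take them out, and stand every sign that is not needed in the pale wooden rack, fully down in a slot. Leave the jam jar, the breadstick pot and the butter dish where they are.

Things in the scene. Friction and masses are not known exactly. Their poses are not given: they have to be found in the camera images.
- sign_104: One of six loose grey slate signs, upright plates 100 mm tall, 10 mm thick, alike but for width; this one is 104 mm wide. 0.12 kg. Origin: centre of its lower edge; x through the thickness, y along the width, z up. It stands in a slot of the rack or a foot, its top 110 mm above the counter; take it by its top across the 10 mm.
- sign_90: One of six loose grey slate signs, upright plates 100 mm tall, 10 mm thick, alike but for width; this one is 90 mm wide. 0.12 kg. Origin: centre of its lower edge; x through the thickness, y along the width, z up. It stands in a slot of the rack or a foot, its top 110 mm above the counter; take it by its top across the 10 mm.
- sign_76: One of six loose grey slate signs, upright plates 100 mm tall, 10 mm thick, alike but for width; this one is 76 mm wide. 0.12 kg. Origin: centre of its lower edge; x through the thickness, y along the width, z up. It stands in a slot of the rack or a foot, its top 110 mm above the counter; take it by its top across the 10 mm.
- sign_62: One of six loose grey slate signs, upright plates 100 mm tall, 10 mm thick, alike but for width; this one is 62 mm wide. 0.12 kg. Origin: centre of its lower edge; x through the thickness, y along the width, z up. It stands in a slot of the rack or a foot, its top 110 mm above the counter; take it by its top across the 10 mm.
- sign_48a: One of six loose grey slate signs, upright plates 100 mm tall, 10 mm thick, alike but for width; this one is 48 mm wide (one of two; no foot's slot suits it). 0.12 kg. Origin: centre of its lower edge; x through the thickness, y along the width, z up. It stands in a slot of the rack or a foot, its top 110 mm above the counter; take it by its top across the 10 mm.
- sign_48b: One of six loose grey slate signs, upright plates 100 mm tall, 10 mm thick, alike but for width; this one is 48 mm wide (one of two; no foot's slot suits it). 0.12 kg. Origin: centre of its lower edge; x through the thickness, y along the width, z up. It stands in a slot of the rack or a foot, its top 110 mm above the counter; take it by its top across the 10 mm.
- foot_104: Loose wooden sign foot, block 64 x 140 x 40 mm (x, y, z), 0.7 kg, slides if pushed. In the middle of its top a slot along y: 109 mm long, 13 mm wide, 30 mm deep (floor 10 mm above the counter), 3 mm chamfer, for the 104 mm wide sign. The feet differ only in slot length. Always there. Origin: centre of its underside on the counter, z up.
- foot_90: Loose wooden sign foot, block 64 x 140 x 40 mm (x, y, z), 0.7 kg, slides if pushed. In the middle of its top a slot along y: 95 mm long, 13 mm wide, 30 mm deep (floor 10 mm above the counter), 3 mm chamfer, for the 90 mm wide sign. The feet differ only in slot length. Always there. Origin: centre of its underside on the counter, z up.
- foot_76: Loose wooden sign foot, block 64 x 140 x 40 mm (x, y, z), 0.7 kg, slides if pushed. In the middle of its top a slot along y: 81 mm long, 13 mm wide, 30 mm deep (floor 10 mm above the counter), 3 mm chamfer, for the 76 mm wide sign. The feet differ only in slot length. Not there in every run. Origin: centre of its underside on the counter, z up.
- foot_62: Loose wooden sign foot, block 64 x 140 x 40 mm (x, y, z), 0.7 kg, slides if pushed. In the middle of its top a slot along y: 67 mm long, 13 mm wide, 30 mm deep (floor 10 mm above the counter), 3 mm chamfer, for the 62 mm wide sign. The feet differ only in slot length. Not there in every run. Origin: centre of its underside on the counter, z up.
- rack: Fixed pale wooden sign rack, a block 200 x 280 x 40 mm (x, y, z) with six equal slots running along y, each 112 mm long, 13 mm wide, 30 mm deep (floor 10 mm above the counter, 2 mm chamfer), wide enough for any sign. Slot centres at x = -60, 0, 60 mm and y = -68, 68 mm in its frame. Origin: centre of its underside, z up.
- jam_jar: Bystander: jam jar, 60 mm across, 80 mm tall. Origin: centre of its underside.
- breadstick_pot: Bystander: woven-bread pot of breadsticks, about 105 mm across, 185 mm tall. Origin: centre of its underside.
- butter_dish: Bystander: white dish of butter pieces, 100 mm across, 30 mm tall. Origin: centre of its underside.

How it is judged (in metres and radians):
At the end, for the whole second after the job is handed in: Each foot there holds the sign of its own width, within 12 mm of its middle and 0.25 rad of the slot's direction; every other sign is in a rack slot; all within 7 mm of the slot floor, within 0.2 rad of upright and at rest; feet flat (horizontal distance between sign_104 and foot_104 below 0.012 m and z of sign_104 in the frame of foot_104 between 0.004 and 0.017 m and angle between each of sign_104, sign_90, sign_76, sign_62, sign_48a, sign_48b, sign_104, sign_90, sign_76, sign_62, sign_48a, sign_48b's own z axis and vertical below 0.2 rad and angle between the y axis of sign_104 and the y axis of foot_104, either way round below 0.25 rad and horizontal distance between sign_90 and foot_90 below 0.012 m and z of sign_90 in the frame of foot_90 between 0.004 and 0.017 m and angle between the y axis of sign_90 and the y axis of foot_90, either way round below 0.25 rad and horizontal distance between sign_76 and foot_76 below 0.012 m and z of sign_76 in the frame of foot_76 between 0.004 and 0.017 m and angle between the y axis of sign_76 and the y axis of foot_76, either way round below 0.25 rad and horizontal distance between sign_62 and foot_62 below 0.012 m and z of sign_62 in the frame of foot_62 between 0.004 and 0.017 m and angle between the y axis of sign_62 and the y axis of foot_62, either way round below 0.25 rad and (horizontal distance between sign_76 and foot_76 below 0.012 m or (x of sign_76 in the frame of rack between -0.08 and 0.08 m and y of sign_76 in the frame of rack between -0.125 and 0.125 m and z of sign_76 in the frame of rack below 0.017 m and angle between sign_76's own z axis and vertical below 0.2 rad)) and (horizontal distance between sign_62 and foot_62 below 0.012 m or (x of sign_62 in the frame of rack between -0.08 and 0.08 m and y of sign_62 in the frame of rack between -0.125 and 0.125 m and z of sign_62 in the frame of rack below 0.017 m and angle between sign_62's own z axis and vertical below 0.2 rad)) and x of sign_48a in the frame of rack between -0.08 and 0.08 m and y of sign_48a in the frame of rack between -0.125 and 0.125 m and z of each of sign_48a, sign_48b in the frame of rack below 0.017 m and x of sign_48b in the frame of rack between -0.08 and 0.08 m and y of sign_48b in the frame of rack between -0.125 and 0.125 m and height (world z) of sign_104 between 0.004 and 0.017 m and height (world z) of sign_90 between 0.004 and 0.017 m and height (world z) of sign_76 between 0.004 and 0.017 m and height (world z) of sign_62 between 0.004 and 0.017 m and height (world z) of sign_48a between 0.004 and 0.017 m and height (world z) of sign_48b between 0.004 and 0.017 m and linear speed of each of sign_104, sign_90, sign_76, sign_62, sign_48a, sign_48b below 0.03 m/s and angle between each of foot_104, foot_90, foot_76, foot_62's own z axis and vertical below 0.1 rad); the robot touches nothing.
It fails at once if the jam jar is moved more than 30 mm or tipped (distance of jam_jar from where it was at the start of the episode above 0.03 m or angle between jam_jar's own z axis and vertical above 0.4 rad).
It fails at once if the breadstick pot is moved more than 30 mm or tipped (distance of breadstick_pot from where it was at the start of the episode above 0.03 m or angle between breadstick_pot's own z axis and vertical above 0.4 rad).
It fails at once if the butter dish is moved more than 30 mm or tipped (distance of butter_dish from where it was at the start of the episode above 0.03 m or angle between butter_dish's own z axis and vertical above 0.4 rad).
Of foot_76, foot_62 only 1 to 2 are there at a start; the rules pass over those that are not, and their reading is None.
At some moment in a run one of foot_104, foot_90, foot_76, foot_62 may be knocked a few centimetres aside while the robot is not near it.
It also fails if it takes over 192 s, if anything falls off the work surface, if the arm or the gripper's body presses on something with over 40 N, if the wrist force passes 120 N, or if a joint passes its speed limit or range.

ROBOT

A 7-joint arm with a two-finger parallel gripper is mounted at the origin on the work surface. World frame = base frame: x ahead of the robot, y to its left, z up, the work surface at z = 0. Lengths are in m, angles in degrees, forces in N, time in s.
With the tool pointing down it reaches from about 0.35 to 0.9 m from the base axis. Payload 19.9 kg.
Tool frame: the origin (TCP) lies at the very end of the fingers, on their centre line; the grasp point (between the pads) lies 19 mm behind it (r.grip_point_offset is the distance from the TCP to the grasp point, in m); y points along the fingers, x is the direction in which the jaws open and shut, and the axes are right-handed (so a half turn about y gives the same grasp; the last joint's range is limited). The gripper opens to 94 mm and grips with 3 to 60 N. Pads are 16 mm wide; open, the fingers measure 119 mm over their backs; the gripper's body (75 mm by 177 mm) begins 78 mm behind the grasp point.
Start: joints at [65.919, 23.915, -0.59, 92.452, 0.269, 63.638, -3.037], TCP at [0.231, -0.581, 0.205] pointing down, gripper open.
Joint ranges: [-161.28, 161.28], [-22.2, 115.67], [-73.04, 71.86], [3.21, 147.25], [-68.34, 248.33], [10.77, 114.83], [-161.83, 161.83]. Speed limits (degrees/s): [108.29, 108.29, 136.94, 136.94, 172.46, 172.46, 172.46].

INTERFACE

Orientations are given as a 3x3 rotation matrix whose columns are the frame's x, y, z axes.
In Python, from station import get_state, cams, r gives the robot as it stands. The module is installed in compiled form; this text tells all that it offers.
- The arm moves only by the tool servo_tool, never from a script. Its argument "commands" is a list of rows, each an object with "fingers": the opening, from -1 (shut) to 1 (fully open); "delta_pos": the shift along the tool's x, y, z in units of 30 mm (1.0 is 30 mm), a list of three; "angular": the turn, a rotation vector about the tool's x, y, z in units of 6 degrees (1.0 is 6 degrees), a list of three. A call has 1 to 20 rows; each row shifts and turns the commanded pose from where the row before left it, along the tool's axes as they then stand; what a row does not reach is not made up. A row lasts 1/12 s, in which the tool goes at most 41.7 mm and 7.16 degrees, less where a joint would pass 70% of its speed; a pose out of reach is approached as far as the arm can. A call is refused whole if a number of a shift passes 1 or a number of a turn 1, either way. A call with a gripper value outside its range is refused whole. The fingers move at their own pace and stop on an object; "grip_force" is the grip in N (left out, the last holds). Time passes only in rows, so rows that do not move let the fingers close. It gives the time, the measured TCP pose, the force and the opening at its end, in the units of the state.
- get_state(): the state, without advancing time (a new reading comes with each control period).
- cams.capture(name): name is "scene" or "top"; returns a dict with "pixels" (420x560x3 uint8, red, green, blue), "fx", "fy", "cx", "cy" (pixels), "k1" (the pictures are not rectified: a ray, as slopes to the right and down, at radius r is drawn at 1 + k1 r^2 times it, then the intrinsics apply), "T" (4x4, takes a point from camera to world coordinates). Camera axes: x right, y up, looking along -z (the intrinsics and any distortion apply to the point x, -y, -z); pixel columns grow to the right and rows downward; lengths in m; the calibration is good to about 2 mm. A picture is of the moment at which its call begins. There is no depth.
- r.job_done(): hands the job in, once; it reports no verdict.
The state is a dict: "clock": time; "joint_pos": joint angles; "dq": joint speeds; "joint_efforts": joint torques, N m; "eef_pos": TCP position; "orientation": TCP orientation; "ft_force": force on the tool from outside, world axes, zero at the start; "torque": the same for the moment, N m; "grip_width": finger opening in m.
Only numpy, scipy, OpenCV 4.12 (cv2) and the standard library are available. Lean on these libraries where they do the work, as an engineer would, in place of code of your own. Each camera call takes 0.05 s, during which the arm holds its last target.

## Working session

There is one attempt and no reset: what is moved stays moved. The work goes in short steps, Python scripts to look and compute and a tool call to move; the robot and the scene stay as the last step left them, time stands still between calls to the robot, and variables do not carry over. Pictures are saved under pics/ and viewed, and the job is handed in when it is done.

Besides the shell and the picture viewer there is one more tool, called after "Call:" by a JSON object that holds its "fn" and its "kwargs", one argument or row to a line. servo_tool: Moves the arm, as the interface text tells. Its arguments: {"type":"object","properties":{"commands":{"type":"array","items":{"type":"object","properties":{"fingers":{"type":"number"},"delta_pos":{"type":"array","items":{"type":"number"}},"angular":{"type":"array","items":{"type":"number"}}}}},"grip_force":{"type":"number"}},"required":["commands"]}

```bash
mkdir -p pics; ls; python3 - <<'E'
from station import get_state,cams,r
import cv2,numpy as np
for n in("scene","top"):
    c=cams.capture(n); cv2.imwrite(f"pics/{n}0.png",c["pixels"][:,:,::-1])
    print(n,{k:(v if k!="T" else np.round(v,4)) for k,v in c.items() if k!="pixels"})
print(get_state())
E
```

```text
pics
scene {'fx': 387.42204421270674, 'fy': 387.42204421270674, 'cx': 276.9875904782038, 'cy': 210.39495829436817, 'k1': 0.031291438334507676, 'T': array([[ 0.1889, -0.5934,  0.7824,  1.3301],
       [ 0.9818,  0.1001, -0.1611, -0.1353],
       [ 0.0173,  0.7987,  0.6015,  0.6059],
       [ 0.    ,  0.    ,  0.    ,  1.    ]])}
top {'fx': 480.0283285234695, 'fy': 480.0283285234695, 'cx': 276.00485104720485, 'cy': 219.47971836332448, 'k1': 0.005976669587694225, 'T': array([[ 0.0153,  0.9833, -0.1815,  0.3691],
       [-0.9999,  0.0143, -0.0072,  0.0188],
       [-0.0044,  0.1816,  0.9834,  1.2489],
       [ 0.    ,  0.    ,  0.    ,  1.    ]])}
{'clock': 0.1, 'joint_pos': array([65.91774069, 23.94505512, -0.58959216, 92.48281354,  0.26808321,
       63.63702338, -3.03553445]), 'dq': array([-0.03683005, -0.14876416, -0.08736239, -0.14137129, -0.07352882,
        0.01262435,  0.01943487]), 'joint_efforts': array([ 4.64946133e-04, -8.52586198e+01,  6.39738478e-01, -4.26688278e+01,
       -4.88986995e-02,  1.63572561e-02,  7.59789032e-05]), 'eef_pos': array([ 0.23099823, -0.5803751 ,  0.20487772]), 'orientation': array([[ 3.69825750e-01, -4.76346532e-04,  9.29101011e-01],
       [-9.29100474e-01,  1.00114332e-03,  3.69826049e-01],
       [-1.10632862e-03, -9.99999385e-01, -7.23252110e-05]]), 'ft_force': array([-0.00061248, -0.33420942,  0.2835005 ]), 'torque': array([ 0.03416361, -0.00253352, -0.01669777]), 'grip_width': 0.09402371290498888}
```

View pictures.

View pics/scene0.png

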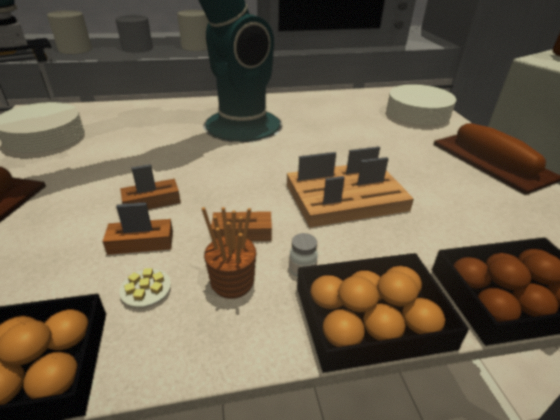

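View pics/top0.png

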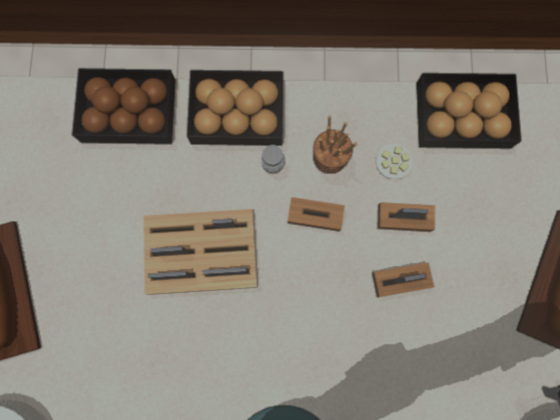

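```bash
python3 - <<'E'
import cv2
a=cv2.imread("pics/top0.png")
cv2.imwrite("pics/rack0.png",cv2.resize(a[200:305,135:265],None,fx=6,fy=5.7,interpolation=cv2.INTER_CUBIC)[:600,:800])
cv2.imwrite("pics/feet0.png",cv2.resize(a[190:305,280:445],None,fx=4.8,fy=4.8,interpolation=cv2.INTER_CUBIC))
s=cv2.imread("pics/scene0.png")
cv2.imwrite("pics/srack0.png",cv2.resize(s[140:230,275:420],None,fx=5.5,fy=5.5,interpolation=cv2.INTER_CUBIC))
cv2.imwrite("pics/sfeet0.png",cv2.resize(s[155:260,95:285],None,fx=4.2,fy=4.2,interpolation=cv2.INTER_CUBIC))
E
```

```text
(no output)
```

View pics/rack0.png

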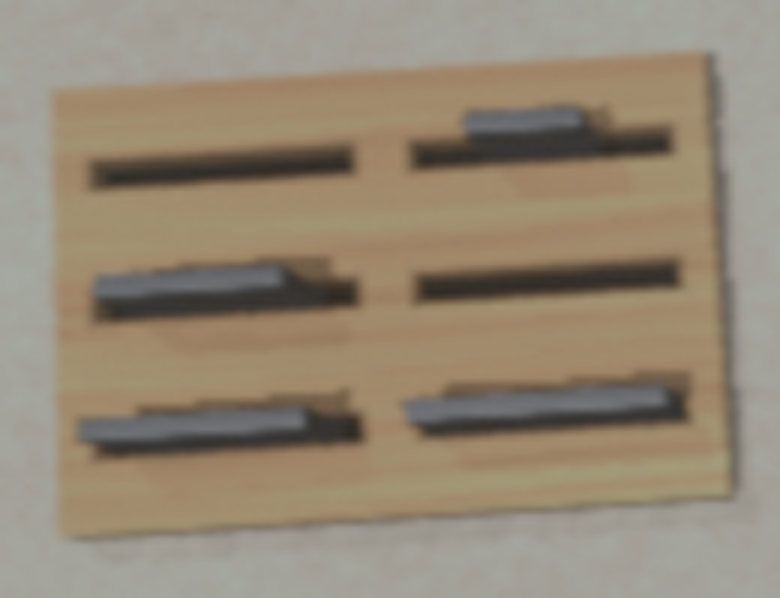

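View pics/feet0.png

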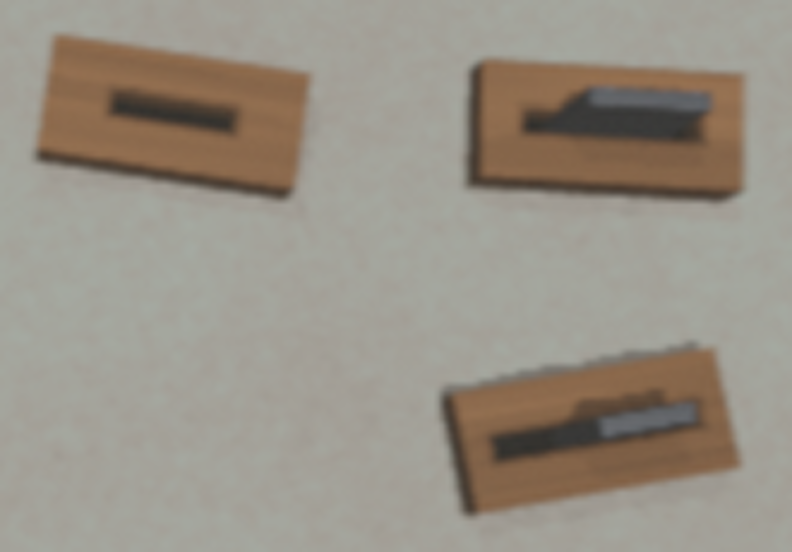

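View pics/srack0.png

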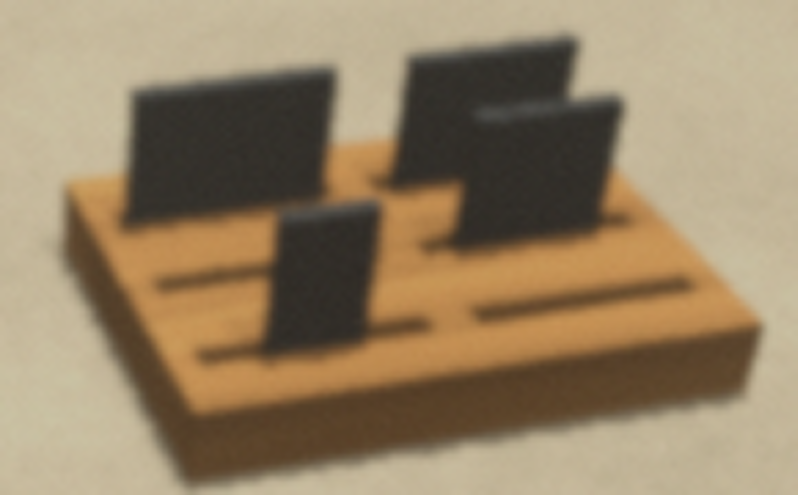

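View pics/sfeet0.png

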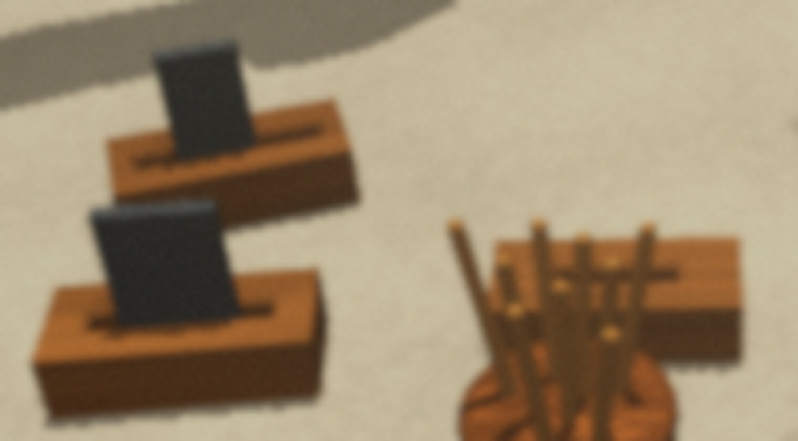

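```bash
cat > h.py <<'E'
import numpy as np, cv2
from scipy.optimize import least_squares
CR={'rack':(135,200,6,5.7),'feet':(280,190,4.8,4.8),'srack':(275,140,5.5,5.5),'sfeet':(95,155,4.2,4.2)}
def px(crop,p):
    ox,oy,sx,sy=CR[crop]; return np.array([(p[0]+.5)/sx-.5+ox,(p[1]+.5)/sy-.5+oy])
def proj(c,P):
    P=np.atleast_2d(P); q=(P-c['T'][:3,3])@c['T'][:3,:3]
    u=np.c_[q[:,0]/-q[:,2],-q[:,1]/-q[:,2]]; r2=(u**2).sum(1,keepdims=True); u=u*(1+c['k1']*r2)
    return u*[c['fx'],c['fy']]+[c['cx'],c['cy']]
def ray(c,p):
    K=np.array([[c['fx'],0,c['cx']],[0,c['fy'],c['cy']],[0,0,1]])
    u=cv2.undistortPoints(np.array([[p]],float),K,np.array([c['k1'],0,0,0]))[0,0]
    d=c['T'][:3,:3]@np.array([u[0],-u[1],-1]); return c['T'][:3,3],d
def atz(c,p,z):
    o,d=ray(c,p); return o+d*(z-o[2])/d[2]
def tri(c1,p1,c2,p2):
    f=lambda X:np.r_[proj(c1,X)[0]-p1,proj(c2,X)[0]-p2]
    s=least_squares(f,atz(c1,p1,.1)); return s.x,np.abs(s.fun).max()
E
cat > cal.py <<'E'
import pickle
from station import cams
d={n:{k:v for k,v in cams.capture(n).items() if k!='pixels'} for n in('top','scene')}
pickle.dump(d,open('cal.pkl','wb'))
E
python3 cal.py; python3 - <<'E'
import pickle; from h import *
d=pickle.load(open('cal.pkl','rb'));T,S=d['top'],d['scene']
def t(n,tc,tp,sc,sp):
    X,e=tri(T,px(tc,tp),S,px(sc,sp)); print(n,np.round(X*1000,1),'res',round(e,2))
# centres of top faces
t('s62','feet',(649,100),'sfeet',(153,206))
t('s48b','feet',(648,420),'sfeet',(196,48))
t('s104','rack',(538,407),'srack',(233,80))
t('s90','rack',(193,425),'srack',(493,47))
t('s76','rack',(190,283),'srack',(546,108))
t('s48a','rack',(525,122),'srack',(329,211))
t('slotTL','rack',(223,166),'srack',(583,299))
t('slot62','feet',(173,111),'sfeet',(615,273))
for n,c,z,a,b in [('TLslot','rack',.04,(90,172),(356,160)),('TR','rack',.04,(410,156),(672,140)),('MR','rack',.04,(415,288),(680,272)),
 ('f62','feet',.04,(108,104),(237,121)),('f90','feet',.04,(520,120),(704,127)),('f104','feet',.04,(492,447),(703,412)),
 ('s62','feet',.11,(588,97),(710,103)),('s48b','feet',.11,(600,428),(697,411)),('s104','rack',.11,(408,412),(668,396)),('s90','rack',.11,(80,432),(307,416)),('s76','rack',.11,(93,288),(285,275)),('s48a','rack',.11,(465,125),(583,116))]:
    A,B=atz(T,px(c,a),z),atz(T,px(c,b),z); v=A-B
    print(n,'mid',np.round((A+B)*500,1),'len',round(np.linalg.norm(v)*1000,1),'dir(deg from +y, ccw)',round(np.degrees(np.arctan2(-v[0],v[1])),1))
E
```

```text
s62 [ 606.7 -307.8  108.3] res 0.29
s48b [ 446.  -300.7  107.7] res 0.63
s104 [454.1 149.  106.7] res 0.48
s90 [444.6 284.9 108. ] res 0.53
s76 [504.  289.5 106.3] res 0.33
s48a [574.8 159.  106.2] res 0.6
slotTL [565.3 295.2  37.1] res 0.44
slot62 [611.9 -73.7  37.4] res 0.14
TLslot mid [564.4 293.4  40. ] len 113.2 dir(deg from +y, ccw) 3.6
TR mid [574.6 158.3  40. ] len 111.7 dir(deg from +y, ccw) 4.6
MR mid [515.1 153.5  40. ] len 112.0 dir(deg from +y, ccw) 4.5
f62 mid [610.5 -73.6  40. ] len 69.4 dir(deg from +y, ccw) -6.8
f90 mid [ 607.9 -307.9   40. ] len 97.8 dir(deg from +y, ccw) -1.4
f104 mid [ 445.4 -294.9   40. ] len 112.0 dir(deg from +y, ccw) 10.2
s62 mid [ 606.4 -308.   110. ] len 61.2 dir(deg from +y, ccw) -2.1
s48b mid [ 446.3 -301.8  110. ] len 48.7 dir(deg from +y, ccw) 10.7
s104 mid [454.8 147.7 110. ] len 102.7 dir(deg from +y, ccw) 4.5
s90 mid [444.5 283.2 110. ] len 89.5 dir(deg from +y, ccw) 5.1
s76 mid [503.9 288.4 110. ] len 76.4 dir(deg from +y, ccw) 4.9
s48a mid [574.4 157.5 110. ] len 47.5 dir(deg from +y, ccw) 5.5
```

```bash
cat > plan.py <<'E'
# usage: plan.py x y z yaw  -> turn units then shift units (in tool axes after turn)
import sys,numpy as np
from station import get_state
s=get_state();R=s['orientation'];p=s['eef_pos'];yaw=np.degrees(np.arctan2(R[1,0],R[0,0]))
x,y,z,ty=map(float,sys.argv[1:5]);a=np.radians(ty)
d=np.array([x,y,z])-p
print('t',round(s['clock'],2),'pos',np.round(p*1000,1),'yaw',round(yaw,2),'tilt',np.round(np.degrees([R[0,1],R[1,1]]),2),'grip',round(s['grip_width']*1000,1),'F',np.round(s['ft_force'],1))
print('turn_y units',round(-(ty-yaw)/6,3),' shift units',np.round(np.array([d[0]*np.cos(a)+d[1]*np.sin(a),-d[2],-d[0]*np.sin(a)+d[1]*np.cos(a)])/.03,3))
E
python3 plan.py .6065 -.308 .205 -1.8
python3 - <<'E'
import pickle; from h import *
d=pickle.load(open('cal.pkl','rb'));T,S=d['top'],d['scene']
print(tri(T,(333,150),S,(231,255)),atz(T,(333,158),.05),atz(T,(330,120),.185),atz(T,(273,158),.08))
E
```

```text
t 0.2 pos [ 231.  -580.5  205.1] yaw -68.29 tilt [-0.02  0.04] grip 94.1 F [-0.3 -0.4 -0.7]
turn_y units -11.082  shift units [1.2224e+01 3.0000e-03 9.4720e+00]
(array([ 0.76828862, -0.11195202,  0.0759186 ]), np.float64(1.3167293515788856)) [ 0.75503177 -0.11813838  0.05      ] [ 0.80414984 -0.09625655  0.185     ] [0.74327713 0.03734673 0.08      ]
```

Call:
{"fn": "servo_tool", "kwargs": {
  "commands": [
    {"fingers": -0.15, "angular": [0, -0.92, 0]},
    {"fingers": -0.15, "angular": [0, -0.92, 0]},
    {"fingers": -0.15, "angular": [0, -0.92, 0]},
    {"fingers": -0.15, "angular": [0, -0.92, 0]},
    {"fingers": -0.15, "angular": [0, -0.92, 0]},
    {"fingers": -0.15, "angular": [0, -0.92, 0]},
    {"fingers": -0.15, "angular": [0, -0.92, 0]},
    {"fingers": -0.15, "angular": [0, -0.92, 0]},
    {"fingers": -0.15, "angular": [0, -0.92, 0]},
    {"fingers": -0.15, "angular": [0, -0.92, 0]},
    {"fingers": -0.15, "angular": [0, -0.92, 0]},
    {"fingers": -0.15, "angular": [0, -0.92, 0]},
    {"fingers": -0.15}
  ]
}}

```text
invalid input at $.commands[0]: expected keys fingers, delta_pos, angular
```

Call:
{"fn": "servo_tool", "kwargs": {
  "commands": [
    {"delta_pos": [0.6, 0, 0.45], "fingers": -0.15},
    {"delta_pos": [0.6, 0, 0.45], "fingers": -0.15},
    {"delta_pos": [0.6, 0, 0.45], "fingers": -0.15},
    {"delta_pos": [0.6, 0, 0.45], "fingers": -0.15},
    {"delta_pos": [0.6, 0, 0.45], "fingers": -0.15},
    {"delta_pos": [0.6, 0, 0.45], "fingers": -0.15},
    {"delta_pos": [0.6, 0, 0.45], "fingers": -0.15},
    {"delta_pos": [0.6, 0, 0.45], "fingers": -0.15},
    {"delta_pos": [0.6, 0, 0.45], "fingers": -0.15},
    {"delta_pos": [0.6, 0, 0.45], "fingers": -0.15},
    {"delta_pos": [0.6, 0, 0.45], "fingers": -0.15},
    {"delta_pos": [0.6, 0, 0.45], "fingers": -0.15},
    {"delta_pos": [0.6, 0, 0.45], "fingers": -0.15},
    {"delta_pos": [0.6, 0, 0.45], "fingers": -0.15},
    {"delta_pos": [0.6, 0, 0.45], "fingers": -0.15},
    {"delta_pos": [0.6, 0, 0.45], "fingers": -0.15},
    {"delta_pos": [0.6, 0, 0.45], "fingers": -0.15},
    {"delta_pos": [0.6, 0, 0.45], "fingers": -0.15},
    {"delta_pos": [0.6, 0, 0.45], "fingers": -0.15},
    {"fingers": -0.15}
  ]
}}

```text
invalid input at $.commands[0]: expected keys fingers, delta_pos, angular
```

```bash
python3 plan.py .6065 -.308 .205 -1.8
```

```text
t 0.2 pos [ 231.  -580.5  205.1] yaw -68.29 tilt [-0.02  0.04] grip 94.1 F [-0.3 -0.4 -0.7]
turn_y units -11.082  shift units [1.2224e+01 3.0000e-03 9.4720e+00]
```

Call:
{"fn": "servo_tool", "kwargs": {
  "commands": [
    {"fingers": -0.15, "delta_pos": [0, 0, 0], "angular": [0, -0.92, 0]},
    {"fingers": -0.15, "delta_pos": [0, 0, 0], "angular": [0, -0.92, 0]},
    {"fingers": -0.15, "delta_pos": [0, 0, 0], "angular": [0, -0.92, 0]},
    {"fingers": -0.15, "delta_pos": [0, 0, 0], "angular": [0, -0.92, 0]},
    {"fingers": -0.15, "delta_pos": [0, 0, 0], "angular": [0, -0.92, 0]},
    {"fingers": -0.15, "delta_pos": [0, 0, 0], "angular": [0, -0.92, 0]},
    {"fingers": -0.15, "delta_pos": [0, 0, 0], "angular": [0, -0.92, 0]},
    {"fingers": -0.15, "delta_pos": [0, 0, 0], "angular": [0, -0.92, 0]},
    {"fingers": -0.15, "delta_pos": [0, 0, 0], "angular": [0, -0.92, 0]},
    {"fingers": -0.15, "delta_pos": [0, 0, 0], "angular": [0, -0.92, 0]},
    {"fingers": -0.15, "delta_pos": [0, 0, 0], "angular": [0, -0.92, 0]},
    {"fingers": -0.15, "delta_pos": [0, 0, 0], "angular": [0, -0.92, 0]},
    {"fingers": -0.15, "delta_pos": [0, 0, 0], "angular": [0, 0, 0]}
  ]
}}

```text
clock: 1.28
eef_pos: [0.231, -0.5806, 0.2052]
orientation: [[1.0, -0.0, 0.031], [-0.031, 0.0, 1.0], [-0.0, -1.0, 0.0]]
ft_force: [-0.8, 0.4, -0.2]
grip_width: 0.04
```

Call:
{"fn": "servo_tool", "kwargs": {
  "commands": [
    {"fingers": -0.15, "delta_pos": [0.65, 0, 0.5], "angular": [0, 0, 0]},
    {"fingers": -0.15, "delta_pos": [0.65, 0, 0.5], "angular": [0, 0, 0]},
    {"fingers": -0.15, "delta_pos": [0.65, 0, 0.5], "angular": [0, 0, 0]},
    {"fingers": -0.15, "delta_pos": [0.65, 0, 0.5], "angular": [0, 0, 0]},
    {"fingers": -0.15, "delta_pos": [0.65, 0, 0.5], "angular": [0, 0, 0]},
    {"fingers": -0.15, "delta_pos": [0.65, 0, 0.5], "angular": [0, 0, 0]},
    {"fingers": -0.15, "delta_pos": [0.65, 0, 0.5], "angular": [0, 0, 0]},
    {"fingers": -0.15, "delta_pos": [0.65, 0, 0.5], "angular": [0, 0, 0]},
    {"fingers": -0.15, "delta_pos": [0.65, 0, 0.5], "angular": [0, 0, 0]},
    {"fingers": -0.15, "delta_pos": [0.65, 0, 0.5], "angular": [0, 0, 0]},
    {"fingers": -0.15, "delta_pos": [0.65, 0, 0.5], "angular": [0, 0, 0]},
    {"fingers": -0.15, "delta_pos": [0.65, 0, 0.5], "angular": [0, 0, 0]},
    {"fingers": -0.15, "delta_pos": [0.65, 0, 0.5], "angular": [0, 0, 0]},
    {"fingers": -0.15, "delta_pos": [0.65, 0, 0.5], "angular": [0, 0, 0]},
    {"fingers": -0.15, "delta_pos": [0.65, 0, 0.5], "angular": [0, 0, 0]},
    {"fingers": -0.15, "delta_pos": [0.65, 0, 0.5], "angular": [0, 0, 0]},
    {"fingers": -0.15, "delta_pos": [0.65, 0, 0.5], "angular": [0, 0, 0]},
    {"fingers": -0.15, "delta_pos": [0.65, 0, 0.5], "angular": [0, 0, 0]},
    {"fingers": -0.15, "delta_pos": [0.5, 0, 0.5], "angular": [0, 0, 0]},
    {"fingers": -0.15, "delta_pos": [0, 0, 0], "angular": [0, 0, 0]}
  ]
}}

```text
clock: 2.95
eef_pos: [0.6101, -0.3045, 0.205]
orientation: [[0.999, 0.001, 0.034], [-0.034, 0.002, 0.999], [0.001, -1.0, 0.002]]
ft_force: [-0.2, 0.5, -0.5]
grip_width: 0.0401
```

```bash
python3 plan.py .6065 -.308 .205 -1.8
```

```text
t 2.95 pos [ 610.1 -304.5  205. ] yaw -1.98 tilt [0.04 0.13] grip 40.1 F [-0.2  0.5 -0.5]
turn_y units -0.03  shift units [-0.115  0.001 -0.119]
```

Call:
{"fn": "servo_tool", "kwargs": {
  "commands": [
    {"fingers": -0.15, "delta_pos": [-0.115, 0, -0.12], "angular": [0, -0.03, 0]},
    {"fingers": -0.15, "delta_pos": [0, 0.5, 0], "angular": [0, 0, 0]},
    {"fingers": -0.15, "delta_pos": [0, 0.5, 0], "angular": [0, 0, 0]},
    {"fingers": -0.15, "delta_pos": [0, 0.5, 0], "angular": [0, 0, 0]},
    {"fingers": -0.15, "delta_pos": [0, 0.5, 0], "angular": [0, 0, 0]},
    {"fingers": -0.15, "delta_pos": [0, 0.5, 0], "angular": [0, 0, 0]},
    {"fingers": -0.15, "delta_pos": [0, 0, 0], "angular": [0, 0, 0]}
  ]
}}

```text
clock: 3.53
eef_pos: [0.601, -0.3134, 0.1275]
orientation: [[0.999, -0.004, 0.036], [-0.036, 0.001, 0.999], [-0.004, -1.0, 0.001]]
ft_force: [-1.0, -0.7, -0.8]
grip_width: 0.0398
```

```bash
cat > snap.py <<'E'
import sys,cv2
from station import cams
n=sys.argv[1]
for c in('top','scene'): cv2.imwrite(f'pics/{c}_{n}.png',cams.capture(c)['pixels'][:,:,::-1])
a=cv2.imread(f'pics/top_{n}.png');s=cv2.imread(f'pics/scene_{n}.png')
I=cv2.INTER_CUBIC
cv2.imwrite(f'pics/rack_{n}.png',cv2.resize(a[200:305,135:265],None,fx=6,fy=5.7,interpolation=I))
cv2.imwrite(f'pics/feet_{n}.png',cv2.resize(a[190:305,280:445],None,fx=4.8,fy=4.8,interpolation=I))
cv2.imwrite(f'pics/srack_{n}.png',cv2.resize(s[140:230,275:420],None,fx=5.5,fy=5.5,interpolation=I))
cv2.imwrite(f'pics/sfeet_{n}.png',cv2.resize(s[155:260,95:285],None,fx=4.2,fy=4.2,interpolation=I))
E
python3 snap.py 1; python3 plan.py .6065 -.308 .078 -1.8
```

```text
t 3.63 pos [ 602.7 -313.4  130.6] yaw -2.01 tilt [-0.05 -0.  ] grip 39.5 F [ 0.5 -0.5  0.1]
turn_y units -0.035  shift units [0.121 1.752 0.185]
```

View pics/sfeet_1.png

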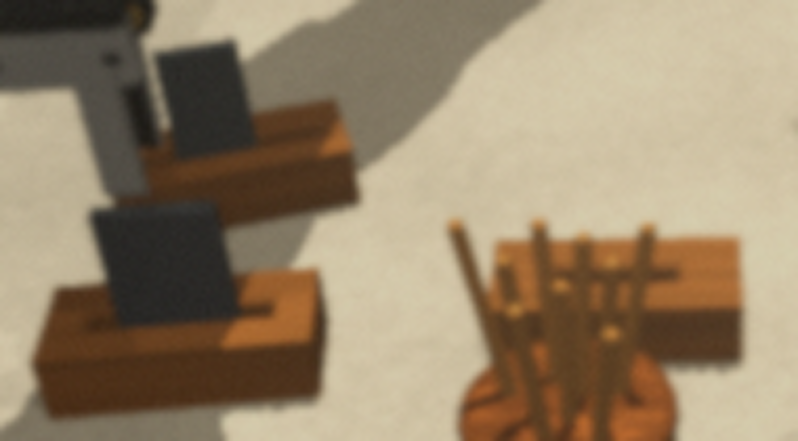

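View pics/top_1.png

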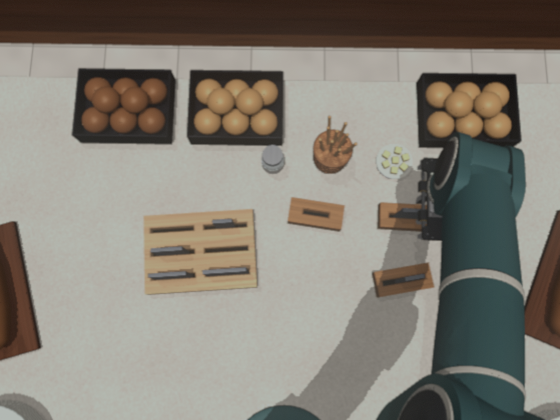

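Call:
{"fn": "servo_tool", "kwargs": {
  "commands": [
    {"fingers": -0.15, "delta_pos": [0, 0, 0], "angular": [0, 0, 0]},
    {"fingers": -0.15, "delta_pos": [0, 0, 0], "angular": [0, 0, 0]},
    {"fingers": -0.15, "delta_pos": [0, 0, 0], "angular": [0, 0, 0]}
  ]
}}

```text
clock: 3.88
eef_pos: [0.6038, -0.3128, 0.1314]
orientation: [[0.999, 0.001, 0.033], [-0.033, -0.001, 0.999], [0.001, -1.0, -0.001]]
ft_force: [0.5, -0.9, -0.1]
grip_width: 0.0401
```

```bash
python3 plan.py .6065 -.308 .078 -1.8;python3 - <<'E'
import pickle; from h import *
from station import get_state
d=pickle.load(open('cal.pkl','rb'));T,S=d['top'],d['scene'];p=get_state()['eef_pos'];print(proj(T,p),proj(S,p),(proj(S,p)-[95,155])*4.2)
E
```

```text
t 3.88 pos [ 603.8 -312.8  131.4] yaw -1.9 tilt [ 0.06 -0.03] grip 40.1 F [ 0.5 -0.9 -0.1]
turn_y units -0.017  shift units [0.086 1.779 0.163]
[[419.40318283 209.7534233 ]] [[126.15736178 194.26247729]] [[130.86091947 164.90240462]]
```

Call:
{"fn": "servo_tool", "kwargs": {
  "commands": [
    {"fingers": -0.15, "delta_pos": [0.09, 0, 0.16], "angular": [0, -0.02, 0]},
    {"fingers": -0.15, "delta_pos": [0, 0, 0], "angular": [0, 0, 0]},
    {"fingers": -0.15, "delta_pos": [0, 0, 0], "angular": [0, 0, 0]},
    {"fingers": -0.15, "delta_pos": [0, 0.4, 0], "angular": [0, 0, 0]},
    {"fingers": -0.15, "delta_pos": [0, 0.4, 0], "angular": [0, 0, 0]},
    {"fingers": -0.15, "delta_pos": [0, 0.4, 0], "angular": [0, 0, 0]},
    {"fingers": -0.15, "delta_pos": [0, 0.4, 0], "angular": [0, 0, 0]},
    {"fingers": -0.15, "delta_pos": [0, 0.15, 0], "angular": [0, 0, 0]},
    {"fingers": -0.15, "delta_pos": [0, 0, 0], "angular": [0, 0, 0]},
    {"fingers": -0.15, "delta_pos": [0, 0, 0], "angular": [0, 0, 0]},
    {"fingers": -0.15, "delta_pos": [0, 0, 0], "angular": [0, 0, 0]},
    {"fingers": -0.15, "delta_pos": [0, 0, 0], "angular": [0, 0, 0]}
  ]
}}

```text
clock: 4.88
eef_pos: [0.6068, -0.3079, 0.0786]
orientation: [[1.0, 0.001, 0.031], [-0.031, -0.0, 1.0], [0.001, -1.0, -0.0]]
ft_force: [-0.5, 0.5, 1.0]
grip_width: 0.0396
```

```bash
python3 plan.py .6065 -.308 .078 -1.8; python3 snap.py 2
```

```text
t 4.88 pos [ 606.8 -307.9   78.6] yaw -1.76 tilt [ 0.05 -0.03] grip 39.6 F [-0.5  0.5  1. ]
turn_y units 0.007  shift units [-0.009  0.021 -0.002]
```

View pics/sfeet_2.png

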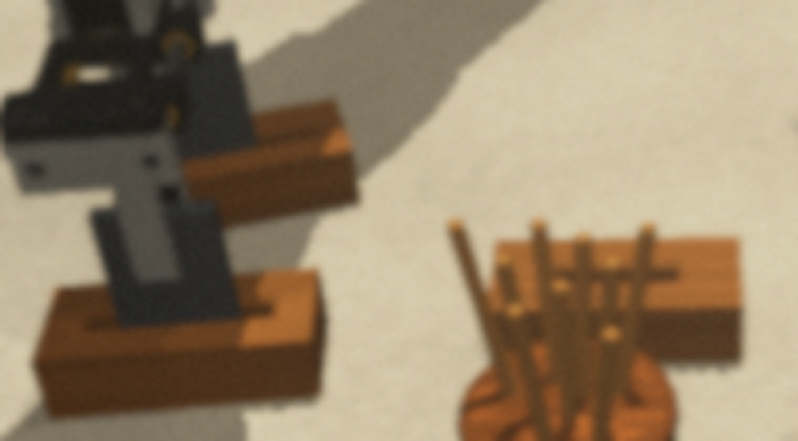

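The finger sits centred on the 62 mm sign (crop x≈150, sign 95–235). Closing on it and lifting.

Call:
{"fn": "servo_tool", "kwargs": {
  "commands": [
    {"fingers": -1, "delta_pos": [0, 0, 0], "angular": [0, 0, 0]},
    {"fingers": -1, "delta_pos": [0, 0, 0], "angular": [0, 0, 0]},
    {"fingers": -1, "delta_pos": [0, 0, 0], "angular": [0, 0, 0]},
    {"fingers": -1, "delta_pos": [0, 0, 0], "angular": [0, 0, 0]},
    {"fingers": -1, "delta_pos": [0, 0, 0], "angular": [0, 0, 0]},
    {"fingers": -1, "delta_pos": [0, 0, 0], "angular": [0, 0, 0]},
    {"fingers": -1, "delta_pos": [0, 0, 0], "angular": [0, 0, 0]},
    {"fingers": -1, "delta_pos": [0, 0, 0], "angular": [0, 0, 0]}
  ],
  "grip_force": 30
}}

```text
clock: 5.65
eef_pos: [0.6064, -0.3077, 0.0779]
orientation: [[1.0, -0.0, 0.031], [-0.031, 0.0, 1.0], [-0.0, -1.0, 0.0]]
ft_force: [0.6, -0.6, -0.2]
grip_width: 0.0098
```

Call:
{"fn": "servo_tool", "kwargs": {
  "commands": [
    {"fingers": -1, "delta_pos": [0, -0.3, 0], "angular": [0, 0, 0]},
    {"fingers": -1, "delta_pos": [0, -0.4, 0], "angular": [0, 0, 0]},
    {"fingers": -1, "delta_pos": [0, -0.4, 0], "angular": [0, 0, 0]},
    {"fingers": -1, "delta_pos": [0, -0.5, 0], "angular": [0, 0, 0]},
    {"fingers": -1, "delta_pos": [0, -0.5, 0], "angular": [0, 0, 0]},
    {"fingers": -1, "delta_pos": [0, -0.5, 0], "angular": [0, 0, 0]},
    {"fingers": -1, "delta_pos": [0, -0.5, 0], "angular": [0, 0, 0]},
    {"fingers": -1, "delta_pos": [0, 0, 0], "angular": [0, 0, 0]},
    {"fingers": -1, "delta_pos": [0, 0, 0], "angular": [0, 0, 0]},
    {"fingers": -1, "delta_pos": [0, 0, 0], "angular": [0, 0, 0]}
  ]
}}

```text
clock: 6.48
eef_pos: [0.6061, -0.3077, 0.1707]
orientation: [[1.0, -0.001, 0.031], [-0.031, 0.0, 1.0], [-0.001, -1.0, 0.0]]
ft_force: [-1.5, 0.1, -1.3]
grip_width: 0.0099
```

```bash
python3 plan.py .611 -.0737 .17 -6.8; python3 snap.py 3
```

```text
t 6.48 pos [ 606.1 -307.7  170.7] yaw -1.76 tilt [-0.03  0.01] grip 9.9 F [-1.5  0.1 -1.3]
turn_y units 0.84  shift units [-0.76   0.023  7.765]
```

View pics/scene_3.png

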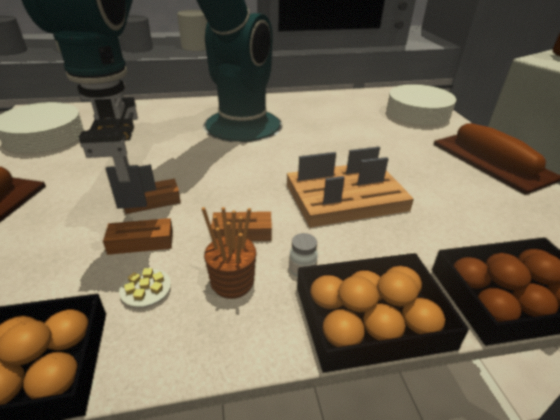

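View pics/feet_3.png

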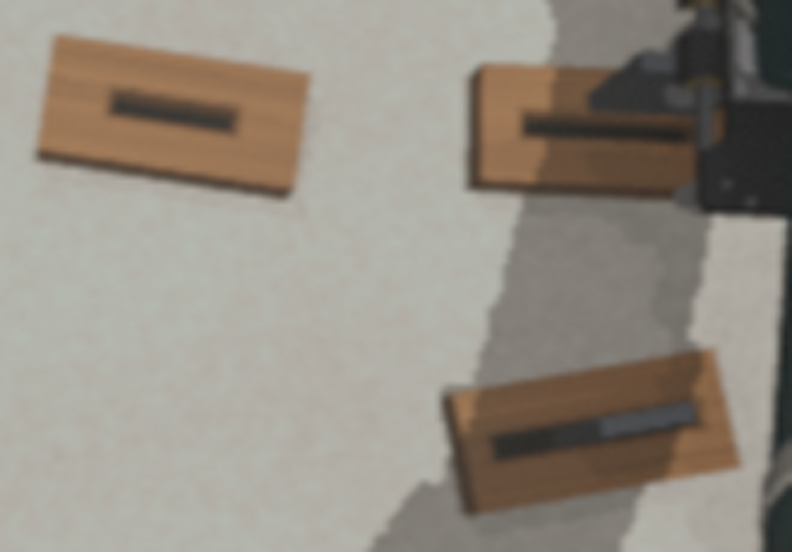

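Call:
{"fn": "servo_tool", "kwargs": {
  "commands": [
    {"fingers": -1, "delta_pos": [0, 0, 0], "angular": [0, 0.42, 0]},
    {"fingers": -1, "delta_pos": [0, 0, 0], "angular": [0, 0.42, 0]},
    {"fingers": -1, "delta_pos": [-0.05, 0, 0.3], "angular": [0, 0, 0]},
    {"fingers": -1, "delta_pos": [-0.05, 0, 0.5], "angular": [0, 0, 0]},
    {"fingers": -1, "delta_pos": [-0.05, 0, 0.6], "angular": [0, 0, 0]},
    {"fingers": -1, "delta_pos": [-0.05, 0, 0.6], "angular": [0, 0, 0]},
    {"fingers": -1, "delta_pos": [-0.05, 0, 0.6], "angular": [0, 0, 0]},
    {"fingers": -1, "delta_pos": [-0.05, 0, 0.6], "angular": [0, 0, 0]},
    {"fingers": -1, "delta_pos": [-0.05, 0, 0.6], "angular": [0, 0, 0]},
    {"fingers": -1, "delta_pos": [-0.05, 0, 0.6], "angular": [0, 0, 0]},
    {"fingers": -1, "delta_pos": [-0.05, 0, 0.6], "angular": [0, 0, 0]},
    {"fingers": -1, "delta_pos": [-0.05, 0, 0.6], "angular": [0, 0, 0]},
    {"fingers": -1, "delta_pos": [-0.05, 0, 0.6], "angular": [0, 0, 0]},
    {"fingers": -1, "delta_pos": [-0.05, 0, 0.6], "angular": [0, 0, 0]},
    {"fingers": -1, "delta_pos": [-0.08, 0, 0.5], "angular": [0, 0, 0]},
    {"fingers": -1, "delta_pos": [-0.08, 0, 0.46], "angular": [0, 0, 0]},
    {"fingers": -1, "delta_pos": [0, 0, 0], "angular": [0, 0, 0]},
    {"fingers": -1, "delta_pos": [0, 0, 0], "angular": [0, 0, 0]},
    {"fingers": -1, "delta_pos": [0, 0, 0], "angular": [0, 0, 0]},
    {"fingers": -1, "delta_pos": [0, 0, 0], "angular": [0, 0, 0]}
  ]
}}

```text
clock: 8.25
eef_pos: [0.6112, -0.0749, 0.1708]
orientation: [[0.993, -0.0, 0.119], [-0.119, -0.0, 0.993], [-0.0, -1.0, -0.0]]
ft_force: [0.3, -0.5, -1.7]
grip_width: 0.0098
```

Call:
{"fn": "servo_tool", "kwargs": {
  "commands": [
    {"fingers": -1, "delta_pos": [0, 0, 0], "angular": [0, 0, 0]},
    {"fingers": -1, "delta_pos": [0, 0, 0], "angular": [0, 0, 0]}
  ]
}}

```text
clock: 8.42
eef_pos: [0.6113, -0.0745, 0.1708]
orientation: [[0.993, -0.0, 0.119], [-0.119, -0.0, 0.993], [-0.0, -1.0, -0.0]]
ft_force: [0.5, -0.6, -1.7]
grip_width: 0.0096
```

```bash
python3 plan.py .611 -.0737 .12 -6.8; python3 snap.py 4
```

```text
t 8.42 pos [611.3 -74.5 170.8] yaw -6.84 tilt [-0.01 -0.  ] grip 9.6 F [ 0.5 -0.6 -1.7]
turn_y units -0.007  shift units [-0.012  1.694  0.027]
```

View pics/feet_4.png

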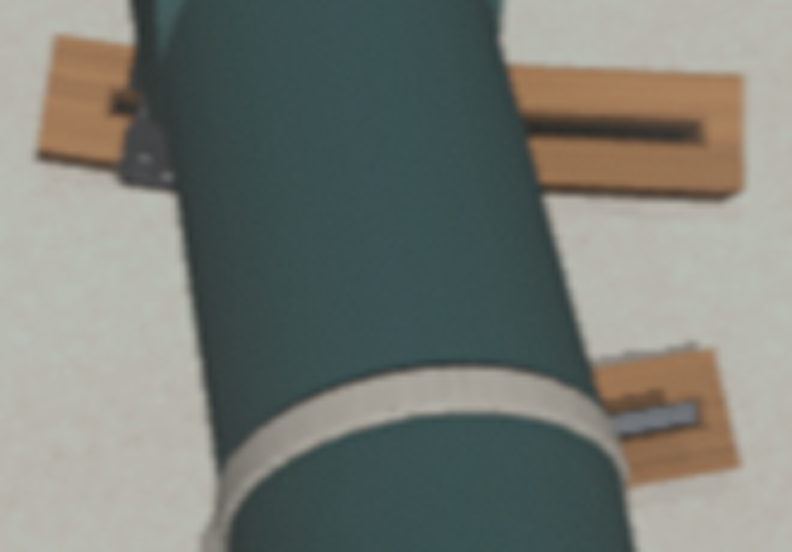

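View pics/sfeet_4.png

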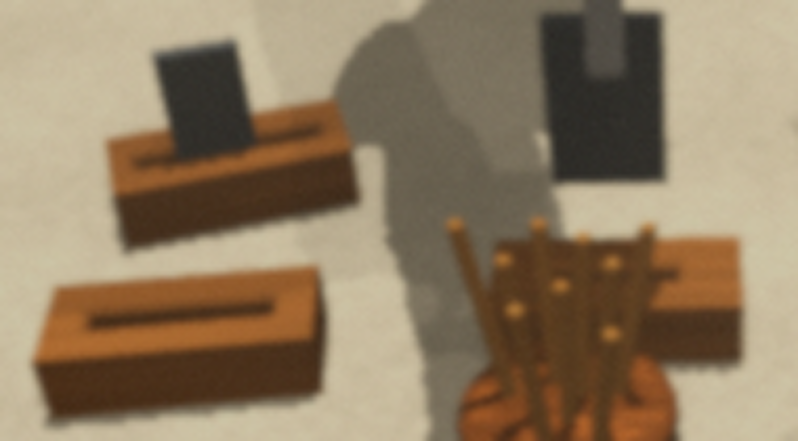

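Call:
{"fn": "servo_tool", "kwargs": {
  "commands": [
    {"fingers": -1, "delta_pos": [-0.01, 0.4, 0.03], "angular": [0, 0, 0]},
    {"fingers": -1, "delta_pos": [0, 0.4, 0], "angular": [0, 0, 0]},
    {"fingers": -1, "delta_pos": [0, 0.4, 0], "angular": [0, 0, 0]},
    {"fingers": -1, "delta_pos": [0, 0.4, 0], "angular": [0, 0, 0]},
    {"fingers": -1, "delta_pos": [0, 0.2, 0], "angular": [0, 0, 0]},
    {"fingers": -1, "delta_pos": [0, 0.1, 0], "angular": [0, 0, 0]},
    {"fingers": -1, "delta_pos": [0, 0, 0], "angular": [0, 0, 0]},
    {"fingers": -1, "delta_pos": [0, 0.15, 0], "angular": [0, 0, 0]},
    {"fingers": -1, "delta_pos": [0, 0.15, 0], "angular": [0, 0, 0]},
    {"fingers": -1, "delta_pos": [0, 0.1, 0], "angular": [0, 0, 0]},
    {"fingers": -1, "delta_pos": [0, 0, 0], "angular": [0, 0, 0]},
    {"fingers": -1, "delta_pos": [0, 0, 0], "angular": [0, 0, 0]}
  ]
}}

```text
clock: 9.52
eef_pos: [0.6113, -0.073, 0.102]
orientation: [[0.993, 0.0, 0.118], [-0.118, 0.0, 0.993], [0.0, -1.0, 0.0]]
ft_force: [2.1, -0.4, -1.8]
grip_width: 0.0097
```

Call:
{"fn": "servo_tool", "kwargs": {
  "commands": [
    {"fingers": -1, "delta_pos": [0, 0.2, 0], "angular": [0, 0, 0]},
    {"fingers": -1, "delta_pos": [0, 0.2, 0], "angular": [0, 0, 0]},
    {"fingers": -1, "delta_pos": [0, 0.2, 0], "angular": [0, 0, 0]},
    {"fingers": -1, "delta_pos": [0, 0.13, 0], "angular": [0, 0, 0]},
    {"fingers": -1, "delta_pos": [0, 0.05, 0], "angular": [0, 0, 0]},
    {"fingers": -1, "delta_pos": [0, 0, 0], "angular": [0, 0, 0]},
    {"fingers": -1, "delta_pos": [0, 0, 0], "angular": [0, 0, 0]}
  ]
}}

```text
clock: 10.1
eef_pos: [0.6109, -0.0729, 0.0783]
orientation: [[0.993, -0.001, 0.118], [-0.118, 0.0, 0.993], [-0.001, -1.0, 0.0]]
ft_force: [2.8, -0.1, -2.8]
grip_width: 0.0098
```

Call:
{"fn": "servo_tool", "kwargs": {
  "commands": [
    {"fingers": -0.6, "delta_pos": [0, 0, 0], "angular": [0, 0, 0]},
    {"fingers": -0.3, "delta_pos": [0, 0, 0], "angular": [0, 0, 0]},
    {"fingers": -0.15, "delta_pos": [0, 0, 0], "angular": [0, 0, 0]},
    {"fingers": -0.15, "delta_pos": [0, 0, 0], "angular": [0, 0, 0]},
    {"fingers": -0.15, "delta_pos": [0, 0, 0], "angular": [0, 0, 0]},
    {"fingers": -0.15, "delta_pos": [0, -0.3, 0], "angular": [0, 0, 0]},
    {"fingers": -0.15, "delta_pos": [0, -0.6, 0], "angular": [0, 0, 0]},
    {"fingers": -0.15, "delta_pos": [0, -0.7, 0], "angular": [0, 0, 0]},
    {"fingers": -0.15, "delta_pos": [0, -0.7, 0], "angular": [0, 0, 0]},
    {"fingers": -0.15, "delta_pos": [0, -0.7, 0], "angular": [0, 0, 0]},
    {"fingers": -0.15, "delta_pos": [0, -0.3, 0], "angular": [0, 0, 0]},
    {"fingers": -0.15, "delta_pos": [0, 0, 0], "angular": [0, 0, 0]},
    {"fingers": -0.15, "delta_pos": [0, 0, 0], "angular": [0, 0, 0]}
  ]
}}

```text
clock: 11.18
eef_pos: [0.611, -0.0731, 0.1774]
orientation: [[0.993, 0.0, 0.118], [-0.118, -0.0, 0.993], [0.0, -1.0, -0.0]]
ft_force: [-0.1, 0.0, -0.9]
grip_width: 0.04
```

```bash
python3 plan.py .4446 .284 .175 4.6; python3 snap.py 5
```

```text
t 11.18 pos [611.  -73.1 177.4] yaw -6.81 tilt [ 0.01 -0.01] grip 40.0 F [-0.1  0.  -0.9]
turn_y units -1.901  shift units [-4.575  0.08  12.309]
```

View pics/sfeet_5.png

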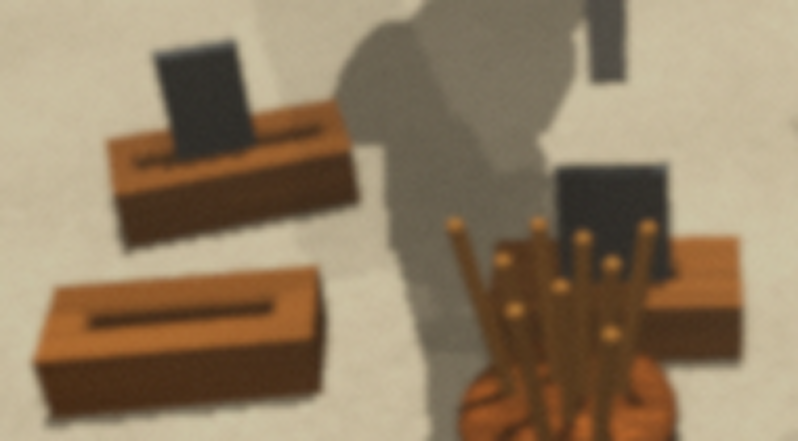

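The 62 sign stands seated in foot_62 (crop 555–668, y 165–275). On to sign_90.

Call:
{"fn": "servo_tool", "kwargs": {
  "commands": [
    {"fingers": -0.15, "delta_pos": [0, 0, 0], "angular": [0, -0.6, 0]},
    {"fingers": -0.15, "delta_pos": [0, 0, 0], "angular": [0, -0.7, 0]},
    {"fingers": -0.15, "delta_pos": [0, 0, 0], "angular": [0, -0.6, 0]},
    {"fingers": -0.15, "delta_pos": [-0.25, 0, 0.6], "angular": [0, 0, 0]},
    {"fingers": -0.15, "delta_pos": [-0.3, 0, 0.8], "angular": [0, 0, 0]},
    {"fingers": -0.15, "delta_pos": [-0.3, 0, 0.8], "angular": [0, 0, 0]},
    {"fingers": -0.15, "delta_pos": [-0.3, 0, 0.8], "angular": [0, 0, 0]},
    {"fingers": -0.15, "delta_pos": [-0.3, 0, 0.8], "angular": [0, 0, 0]},
    {"fingers": -0.15, "delta_pos": [-0.3, 0, 0.8], "angular": [0, 0, 0]},
    {"fingers": -0.15, "delta_pos": [-0.3, 0, 0.8], "angular": [0, 0, 0]},
    {"fingers": -0.15, "delta_pos": [-0.3, 0, 0.8], "angular": [0, 0, 0]},
    {"fingers": -0.15, "delta_pos": [-0.3, 0, 0.8], "angular": [0, 0, 0]},
    {"fingers": -0.15, "delta_pos": [-0.3, 0, 0.8], "angular": [0, 0, 0]},
    {"fingers": -0.15, "delta_pos": [-0.3, 0, 0.8], "angular": [0, 0, 0]},
    {"fingers": -0.15, "delta_pos": [-0.3, 0, 0.8], "angular": [0, 0, 0]},
    {"fingers": -0.15, "delta_pos": [-0.3, 0, 0.8], "angular": [0, 0, 0]},
    {"fingers": -0.15, "delta_pos": [-0.3, 0, 0.8], "angular": [0, 0, 0]},
    {"fingers": -0.15, "delta_pos": [-0.3, 0, 0.8], "angular": [0, 0, 0]},
    {"fingers": -0.15, "delta_pos": [-0.12, 0, 0.5], "angular": [0, 0, 0]},
    {"fingers": -0.15, "delta_pos": [0, 0, 0], "angular": [0, 0, 0]}
  ]
}}

```text
clock: 12.95
eef_pos: [0.4427, 0.2868, 0.1767]
orientation: [[0.996, -0.002, -0.085], [0.085, 0.001, 0.996], [-0.002, -1.0, 0.001]]
ft_force: [-0.5, 0.7, 0.0]
grip_width: 0.0401
```

Call:
{"fn": "servo_tool", "kwargs": {
  "commands": [
    {"fingers": -0.15, "delta_pos": [0, 0, 0], "angular": [0, 0, 0]},
    {"fingers": -0.15, "delta_pos": [0, 0, 0], "angular": [0, 0, 0]},
    {"fingers": -0.15, "delta_pos": [0, 0, 0], "angular": [0, 0, 0]},
    {"fingers": -0.15, "delta_pos": [0, 0, 0], "angular": [0, 0, 0]}
  ]
}}

```text
clock: 13.28
eef_pos: [0.4452, 0.2829, 0.1773]
orientation: [[0.997, -0.0, -0.079], [0.079, -0.0, 0.997], [-0.0, -1.0, -0.0]]
ft_force: [-0.7, 0.5, 0.8]
grip_width: 0.0398
```

```bash
python3 plan.py .4446 .284 .078 4.6; python3 snap.py 6
```

```text
t 13.28 pos [445.2 282.9 177.3] yaw 4.52 tilt [-0.02 -0.02] grip 39.8 F [-0.7  0.5  0.8]
turn_y units -0.013  shift units [-0.017  3.311  0.039]
```

View pics/srack_6.png

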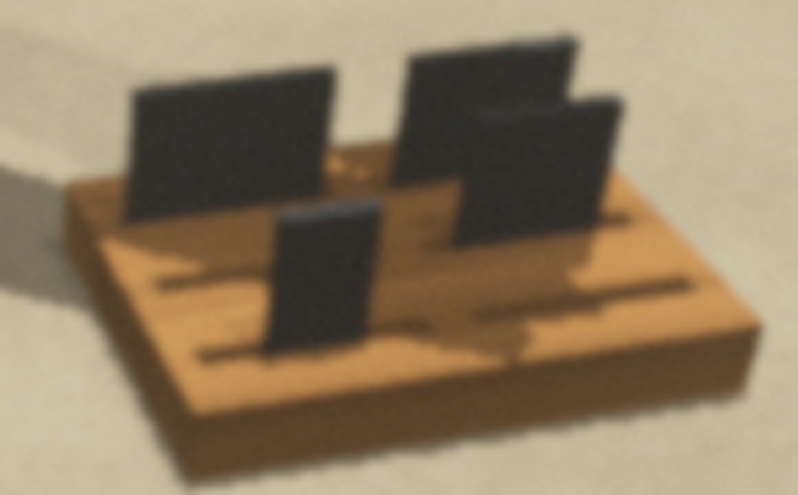

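View pics/feet_6.png

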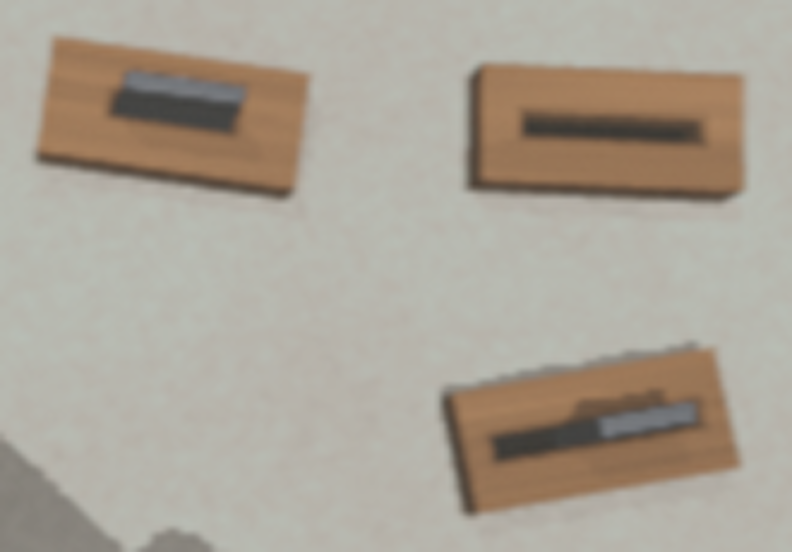

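Sign_62 seated in foot_62; foot_90's empty slot now at crop (522..703, ~128). Descend onto sign_90 and grip.

Call:
{"fn": "servo_tool", "kwargs": {
  "commands": [
    {"fingers": -0.15, "delta_pos": [-0.02, 0.3, 0.04], "angular": [0, 0, 0]},
    {"fingers": -0.15, "delta_pos": [0, 0.5, 0], "angular": [0, 0, 0]},
    {"fingers": -0.15, "delta_pos": [0, 0.5, 0], "angular": [0, 0, 0]},
    {"fingers": -0.15, "delta_pos": [0, 0.5, 0], "angular": [0, 0, 0]},
    {"fingers": -0.15, "delta_pos": [0, 0.5, 0], "angular": [0, 0, 0]},
    {"fingers": -0.15, "delta_pos": [0, 0.4, 0], "angular": [0, 0, 0]},
    {"fingers": -0.15, "delta_pos": [0, 0.4, 0], "angular": [0, 0, 0]},
    {"fingers": -0.15, "delta_pos": [0, 0.2, 0], "angular": [0, 0, 0]},
    {"fingers": -0.15, "delta_pos": [0, 0, 0], "angular": [0, 0, 0]},
    {"fingers": -0.15, "delta_pos": [0, 0, 0], "angular": [0, 0, 0]},
    {"fingers": -0.15, "delta_pos": [0, 0, 0], "angular": [0, 0, 0]}
  ]
}}

```text
clock: 14.3
eef_pos: [0.4445, 0.2853, 0.0792]
orientation: [[0.997, 0.001, -0.08], [0.08, 0.001, 0.997], [0.001, -1.0, 0.0]]
ft_force: [0.7, 0.2, -0.2]
grip_width: 0.0399
```

```bash
python3 plan.py .4446 .284 .078 4.6; python3 snap.py 7
```

```text
t 14.3 pos [444.5 285.3  79.2] yaw 4.6 tilt [0.04 0.03] grip 39.9 F [ 0.7  0.2 -0.2]
turn_y units 0.001  shift units [ 0.001  0.039 -0.043]
```

View pics/srack_7.png

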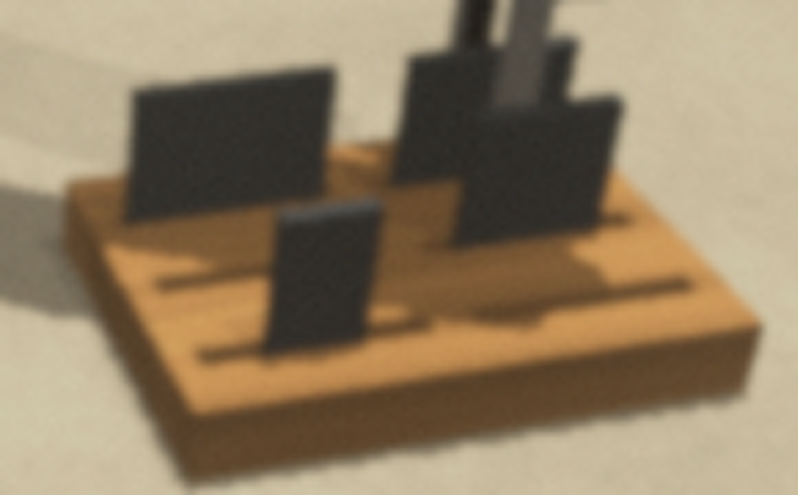

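Call:
{"fn": "servo_tool", "kwargs": {
  "commands": [
    {"fingers": -1, "delta_pos": [0, 0, 0], "angular": [0, 0, 0]},
    {"fingers": -1, "delta_pos": [0, 0, 0], "angular": [0, 0, 0]},
    {"fingers": -1, "delta_pos": [0, 0, 0], "angular": [0, 0, 0]},
    {"fingers": -1, "delta_pos": [0, 0, 0], "angular": [0, 0, 0]},
    {"fingers": -1, "delta_pos": [0, 0, 0], "angular": [0, 0, 0]},
    {"fingers": -1, "delta_pos": [0, 0, 0], "angular": [0, 0, 0]},
    {"fingers": -1, "delta_pos": [0, 0, 0], "angular": [0, 0, 0]},
    {"fingers": -1, "delta_pos": [0, 0, 0], "angular": [0, 0, 0]}
  ]
}}

```text
clock: 15.07
eef_pos: [0.4442, 0.285, 0.0786]
orientation: [[0.997, -0.0, -0.08], [0.08, 0.0, 0.997], [-0.0, -1.0, 0.0]]
ft_force: [0.2, 0.1, 0.8]
grip_width: 0.01
```

Call:
{"fn": "servo_tool", "kwargs": {
  "commands": [
    {"fingers": -1, "delta_pos": [0, -0.3, 0], "angular": [0, 0, 0]},
    {"fingers": -1, "delta_pos": [0, -0.4, 0], "angular": [0, 0, 0]},
    {"fingers": -1, "delta_pos": [0, -0.5, 0], "angular": [0, 0, 0]},
    {"fingers": -1, "delta_pos": [0, -0.5, 0], "angular": [0, 0, 0]},
    {"fingers": -1, "delta_pos": [0, -0.6, 0], "angular": [0, 0, 0]},
    {"fingers": -1, "delta_pos": [0, -0.6, 0], "angular": [0, 0, 0]},
    {"fingers": -1, "delta_pos": [0, -0.6, 0], "angular": [0, 0, 0]},
    {"fingers": -1, "delta_pos": [0, -0.5, 0], "angular": [0, 0, 0]},
    {"fingers": -1, "delta_pos": [0, -0.4, 0], "angular": [0, 0, 0]},
    {"fingers": -1, "delta_pos": [0, 0, 0], "angular": [0, 0, 0]},
    {"fingers": -1, "delta_pos": [0, 0, 0], "angular": [0, 0, 0]},
    {"fingers": -1, "delta_pos": [0, 0, 0], "angular": [0, 0, 0]}
  ]
}}

```text
clock: 16.07
eef_pos: [0.4438, 0.2847, 0.2099]
orientation: [[0.997, -0.001, -0.08], [0.08, -0.0, 0.997], [-0.001, -1.0, -0.0]]
ft_force: [0.0, 0.1, -1.4]
grip_width: 0.01
```

```bash
python3 snap.py 8; python3 - <<'E'
import pickle; from h import *
d=pickle.load(open('cal.pkl','rb'));T=d['top']
for p,q in [((520,124),(704,131))]:
    A,B=atz(T,px('feet',p),.04),atz(T,px('feet',q),.04);print((A+B)*500)
E
python3 plan.py .606 -.308 .205 -1.8
```

```text
[ 605.7212383  -307.83327146   40.        ]
t 16.17 pos [443.7 284.7 209.7] yaw 4.61 tilt [-0.08 -0.03] grip 9.5 F [-0.1  0.6 -2.4]
turn_y units 1.068  shift units [  6.026   0.157 -19.578]
```

View pics/scene_8.png

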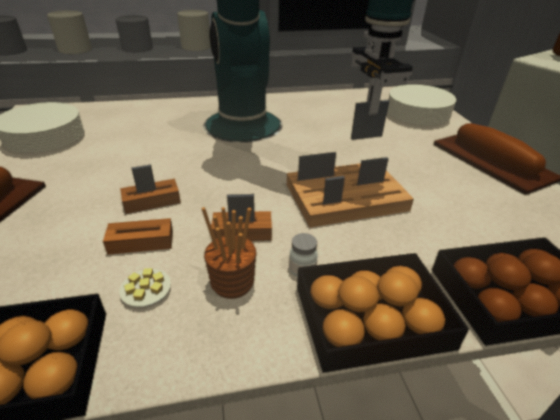

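View pics/feet_8.png

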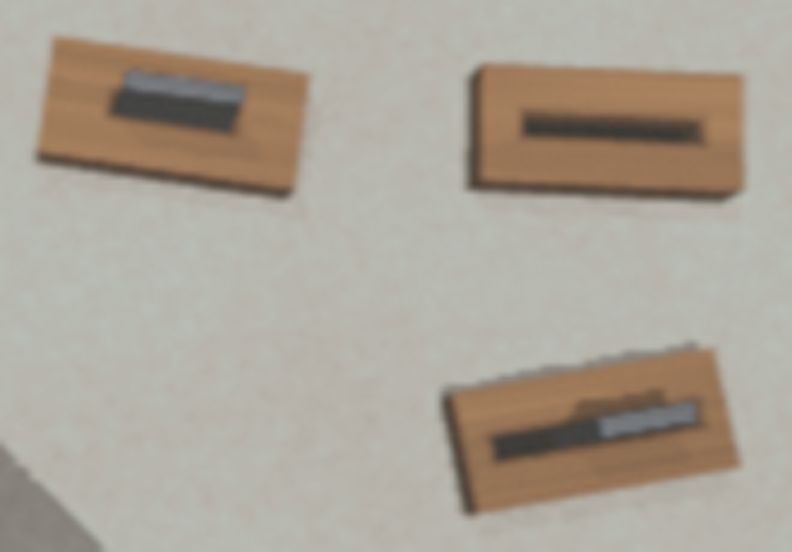

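View pics/sfeet_8.png

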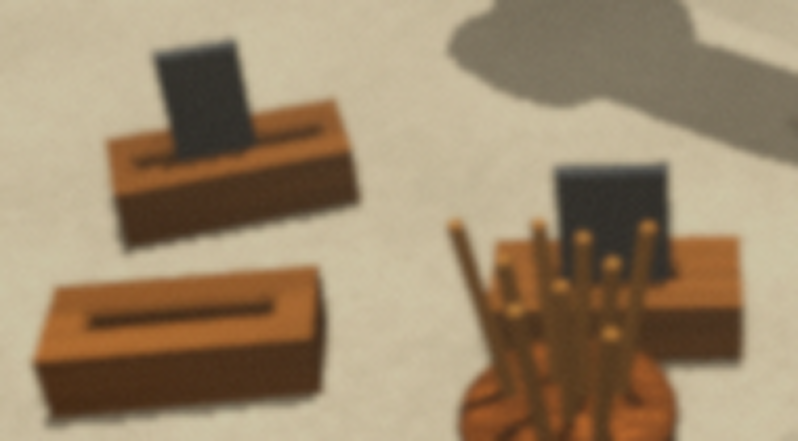

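Call:
{"fn": "servo_tool", "kwargs": {
  "commands": [
    {"fingers": -1, "delta_pos": [0, 0, 0], "angular": [0, 0.53, 0]},
    {"fingers": -1, "delta_pos": [0, 0, 0], "angular": [0, 0.54, 0]},
    {"fingers": -1, "delta_pos": [0.1, 0, -0.35], "angular": [0, 0, 0]},
    {"fingers": -1, "delta_pos": [0.2, 0, -0.65], "angular": [0, 0, 0]},
    {"fingers": -1, "delta_pos": [0.23, 0, -0.75], "angular": [0, 0, 0]},
    {"fingers": -1, "delta_pos": [0.23, 0, -0.75], "angular": [0, 0, 0]},
    {"fingers": -1, "delta_pos": [0.23, 0, -0.75], "angular": [0, 0, 0]},
    {"fingers": -1, "delta_pos": [0.23, 0, -0.75], "angular": [0, 0, 0]},
    {"fingers": -1, "delta_pos": [0.23, 0, -0.75], "angular": [0, 0, 0]},
    {"fingers": -1, "delta_pos": [0.23, 0, -0.75], "angular": [0, 0, 0]},
    {"fingers": -1, "delta_pos": [0.23, 0, -0.75], "angular": [0, 0, 0]},
    {"fingers": -1, "delta_pos": [0.23, 0, -0.75], "angular": [0, 0, 0]},
    {"fingers": -1, "delta_pos": [0.23, 0, -0.75], "angular": [0, 0, 0]},
    {"fingers": -1, "delta_pos": [0.23, 0, -0.75], "angular": [0, 0, 0]},
    {"fingers": -1, "delta_pos": [0.23, 0, -0.75], "angular": [0, 0, 0]},
    {"fingers": -1, "delta_pos": [0.23, 0, -0.75], "angular": [0, 0, 0]},
    {"fingers": -1, "delta_pos": [0.23, 0, -0.75], "angular": [0, 0, 0]},
    {"fingers": -1, "delta_pos": [0.23, 0, -0.75], "angular": [0, 0, 0]},
    {"fingers": -1, "delta_pos": [0.23, 0, -0.75], "angular": [0, 0, 0]},
    {"fingers": -1, "delta_pos": [0.23, 0, -0.75], "angular": [0, 0, 0]}
  ]
}}

```text
clock: 17.83
eef_pos: [0.5507, -0.1106, 0.21]
orientation: [[1.0, -0.001, 0.03], [-0.03, 0.0, 1.0], [-0.001, -1.0, 0.0]]
ft_force: [-0.3, 0.7, -1.6]
grip_width: 0.0102
```

Call:
{"fn": "servo_tool", "kwargs": {
  "commands": [
    {"fingers": -1, "delta_pos": [0.23, 0, -0.75], "angular": [0, 0, 0]},
    {"fingers": -1, "delta_pos": [0.23, 0, -0.75], "angular": [0, 0, 0]},
    {"fingers": -1, "delta_pos": [0.23, 0, -0.75], "angular": [0, 0, 0]},
    {"fingers": -1, "delta_pos": [0.23, 0, -0.75], "angular": [0, 0, 0]},
    {"fingers": -1, "delta_pos": [0.23, 0, -0.75], "angular": [0, 0, 0]},
    {"fingers": -1, "delta_pos": [0.23, 0, -0.75], "angular": [0, 0, 0]},
    {"fingers": -1, "delta_pos": [0.2, 0, -0.65], "angular": [0, 0, 0]},
    {"fingers": -1, "delta_pos": [0.1, 0, -0.4], "angular": [0, 0, 0]},
    {"fingers": -1, "delta_pos": [0, 0, 0], "angular": [0, 0, 0]},
    {"fingers": -1, "delta_pos": [0, 0, 0], "angular": [0, 0, 0]},
    {"fingers": -1, "delta_pos": [0, 0, 0], "angular": [0, 0, 0]},
    {"fingers": -1, "delta_pos": [0, 0, 0], "angular": [0, 0, 0]}
  ]
}}

```text
clock: 18.83
eef_pos: [0.5962, -0.2754, 0.2106]
orientation: [[1.0, -0.0, 0.03], [-0.03, 0.0, 1.0], [-0.0, -1.0, 0.0]]
ft_force: [-0.8, -0.8, -1.3]
grip_width: 0.0099
```

```bash
python3 plan.py .606 -.308 .15 -1.8; python3 snap.py 9
```

```text
t 18.83 pos [ 596.2 -275.4  210.6] yaw -1.72 tilt [-0.    0.02] grip 9.9 F [-0.8 -0.8 -1.3]
turn_y units 0.014  shift units [ 0.361  2.02  -1.075]
```

View pics/scene_9.png

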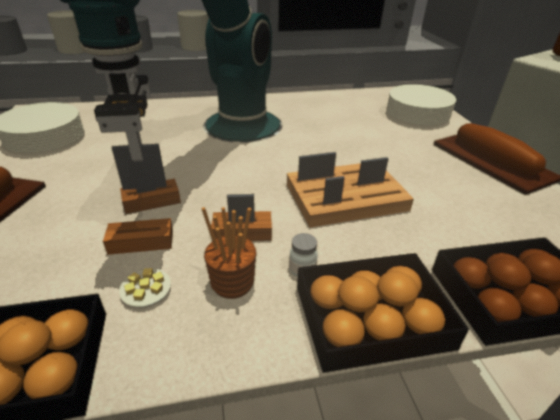

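Call:
{"fn": "servo_tool", "kwargs": {
  "commands": [
    {"fingers": -1, "delta_pos": [0.1, 0.1, -0.3], "angular": [0, 0.01, 0]},
    {"fingers": -1, "delta_pos": [0.1, 0.4, -0.4], "angular": [0, 0, 0]},
    {"fingers": -1, "delta_pos": [0.16, 0.5, -0.38], "angular": [0, 0, 0]},
    {"fingers": -1, "delta_pos": [0, 0.5, 0], "angular": [0, 0, 0]},
    {"fingers": -1, "delta_pos": [0, 0.4, 0], "angular": [0, 0, 0]},
    {"fingers": -1, "delta_pos": [0, 0.1, 0], "angular": [0, 0, 0]},
    {"fingers": -1, "delta_pos": [0, 0, 0], "angular": [0, 0, 0]},
    {"fingers": -1, "delta_pos": [0, 0, 0], "angular": [0, 0, 0]},
    {"fingers": -1, "delta_pos": [0, 0, 0], "angular": [0, 0, 0]},
    {"fingers": -1, "delta_pos": [0, 0, 0], "angular": [0, 0, 0]}
  ]
}}

```text
clock: 19.77
eef_pos: [0.6064, -0.3094, 0.1515]
orientation: [[0.999, 0.001, 0.033], [-0.033, -0.001, 0.999], [0.001, -1.0, -0.001]]
ft_force: [-0.5, -0.2, -0.3]
grip_width: 0.0097
```

```bash
python3 plan.py .606 -.308 .078 -1.8; python3 snap.py 10
```

```text
t 19.77 pos [ 606.4 -309.4  151.5] yaw -1.86 tilt [ 0.06 -0.03] grip 9.7 F [-0.5 -0.2 -0.3]
turn_y units -0.011  shift units [-0.014  2.448  0.046]
```

View pics/sfeet_10.png

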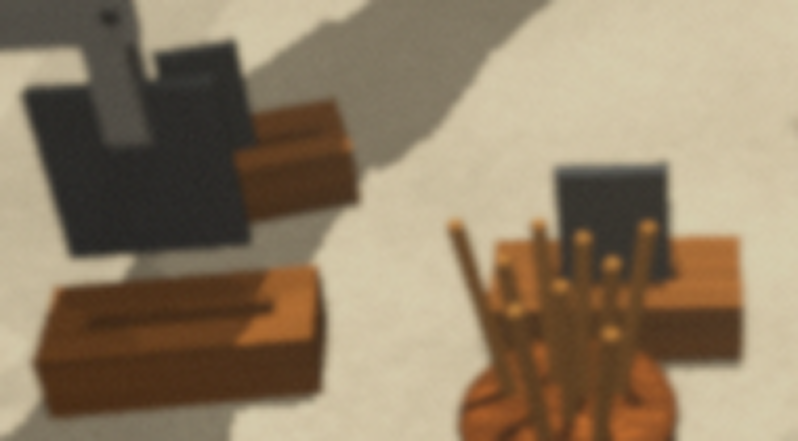

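View pics/feet_10.png

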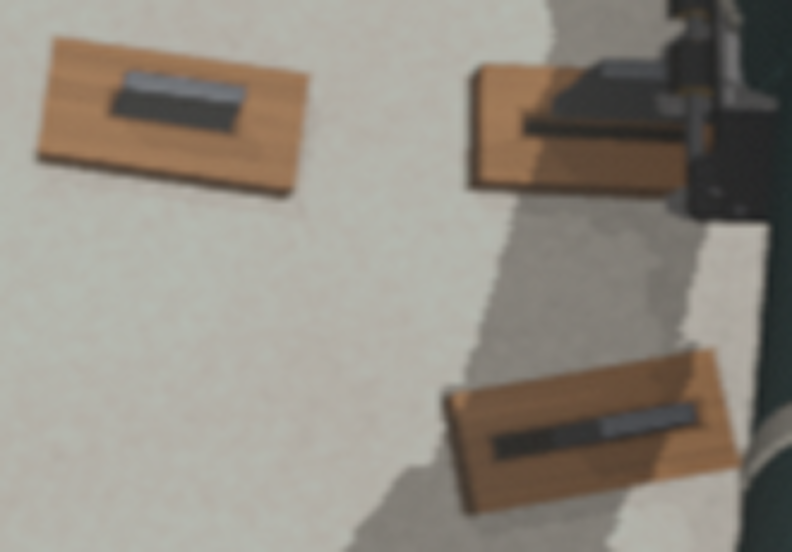

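```bash
python3 - <<'E'
import pickle; from h import *
d=pickle.load(open('cal.pkl','rb'));S=d['scene']
f=lambda p,z:atz(S,px('sfeet',p),z)*1000
A,B=f((71,256),83.0e-3),f((250,244),83e-3);print(A,B,(A+B)/2)
A,B=f((88,323),.04),f((273,307),.04);print(A,B,(A+B)/2)
E
```

```text
[ 608.50938843 -352.36890508   83.        ] [ 613.22440253 -263.34120968   83.        ] [ 610.86689548 -307.85505738   83.        ]
[ 610.92172145 -353.2681762    40.        ] [ 613.74273328 -258.54235346   40.        ] [ 612.33222736 -305.90526483   40.        ]
```

Call:
{"fn": "servo_tool", "kwargs": {
  "commands": [
    {"fingers": -1, "delta_pos": [0, 0.4, 0.065], "angular": [0, -0.01, 0]},
    {"fingers": -1, "delta_pos": [0, 0.4, 0], "angular": [0, 0, 0]},
    {"fingers": -1, "delta_pos": [0, 0.3, 0], "angular": [0, 0, 0]},
    {"fingers": -1, "delta_pos": [0, 0, 0], "angular": [0, 0, 0]},
    {"fingers": -1, "delta_pos": [0, 0.15, 0], "angular": [0, 0, 0]},
    {"fingers": -1, "delta_pos": [0, 0.15, 0], "angular": [0, 0, 0]},
    {"fingers": -1, "delta_pos": [0, 0.15, 0], "angular": [0, 0, 0]},
    {"fingers": -1, "delta_pos": [0, 0.1, 0], "angular": [0, 0, 0]},
    {"fingers": -1, "delta_pos": [0, 0, 0], "angular": [0, 0, 0]},
    {"fingers": -1, "delta_pos": [0, 0, 0], "angular": [0, 0, 0]}
  ]
}}

```text
clock: 20.7
eef_pos: [0.606, -0.3074, 0.101]
orientation: [[0.999, -0.0, 0.032], [-0.032, 0.0, 0.999], [-0.0, -1.0, 0.0]]
ft_force: [0.1, 0.2, -0.3]
grip_width: 0.0097
```

In the slot without load; go to the floor.

Call:
{"fn": "servo_tool", "kwargs": {
  "commands": [
    {"fingers": -1, "delta_pos": [0, 0.2, 0], "angular": [0, 0, 0]},
    {"fingers": -1, "delta_pos": [0, 0.2, 0], "angular": [0, 0, 0]},
    {"fingers": -1, "delta_pos": [0, 0.2, 0], "angular": [0, 0, 0]},
    {"fingers": -1, "delta_pos": [0, 0.13, 0], "angular": [0, 0, 0]},
    {"fingers": -1, "delta_pos": [0, 0, 0], "angular": [0, 0, 0]},
    {"fingers": -1, "delta_pos": [0, 0, 0], "angular": [0, 0, 0]},
    {"fingers": -1, "delta_pos": [0, 0, 0], "angular": [0, 0, 0]}
  ]
}}

```text
clock: 21.28
eef_pos: [0.6059, -0.3073, 0.0788]
orientation: [[0.999, -0.0, 0.032], [-0.032, 0.0, 0.999], [-0.0, -1.0, 0.0]]
ft_force: [-0.3, 0.6, -1.9]
grip_width: 0.0094
```

Call:
{"fn": "servo_tool", "kwargs": {
  "commands": [
    {"fingers": -0.6, "delta_pos": [0, 0, 0], "angular": [0, 0, 0]},
    {"fingers": -0.3, "delta_pos": [0, 0, 0], "angular": [0, 0, 0]},
    {"fingers": -0.15, "delta_pos": [0, 0, 0], "angular": [0, 0, 0]},
    {"fingers": -0.15, "delta_pos": [0, 0, 0], "angular": [0, 0, 0]},
    {"fingers": -0.15, "delta_pos": [0, 0, 0], "angular": [0, 0, 0]},
    {"fingers": -0.15, "delta_pos": [0, -0.3, 0], "angular": [0, 0, 0]},
    {"fingers": -0.15, "delta_pos": [0, -0.6, 0], "angular": [0, 0, 0]},
    {"fingers": -0.15, "delta_pos": [0, -0.7, 0], "angular": [0, 0, 0]},
    {"fingers": -0.15, "delta_pos": [0, -0.7, 0], "angular": [0, 0, 0]},
    {"fingers": -0.15, "delta_pos": [0, -0.6, 0], "angular": [0, 0, 0]},
    {"fingers": -0.15, "delta_pos": [0, -0.3, 0], "angular": [0, 0, 0]},
    {"fingers": -0.15, "delta_pos": [0, 0, 0], "angular": [0, 0, 0]},
    {"fingers": -0.15, "delta_pos": [0, 0, 0], "angular": [0, 0, 0]}
  ]
}}

```text
clock: 22.37
eef_pos: [0.6059, -0.3074, 0.175]
orientation: [[0.999, 0.0, 0.032], [-0.032, -0.0, 0.999], [0.0, -1.0, -0.0]]
ft_force: [-0.2, 0.1, -0.1]
grip_width: 0.04
```

```bash
python3 plan.py .446 -.301 .175 10.5; python3 snap.py 11
```

```text
t 22.37 pos [ 605.9 -307.4  175. ] yaw -1.82 tilt [ 0.   -0.01] grip 40.0 F [-0.2  0.1 -0.1]
turn_y units -2.053  shift units [-5.203 -0.     1.182]
```

View pics/sfeet_11.png

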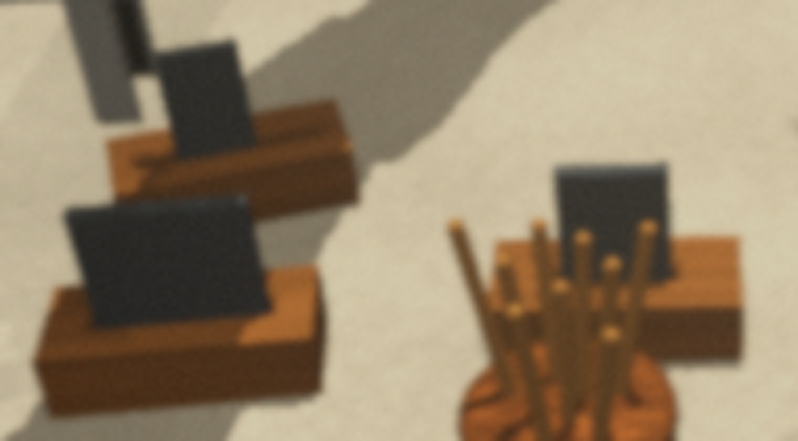

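View pics/feet_11.png

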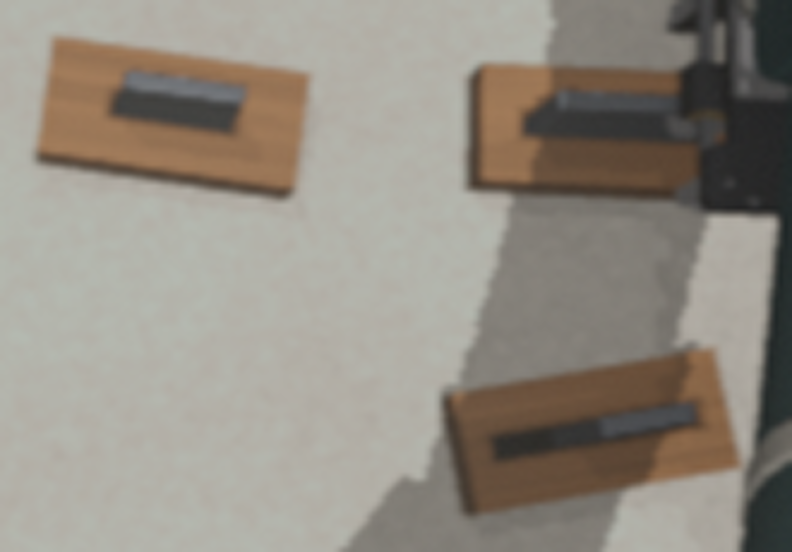

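Sign_90 is seated in foot_90; foot_104 unmoved. On to sign_48b.

Call:
{"fn": "servo_tool", "kwargs": {
  "commands": [
    {"fingers": -0.15, "delta_pos": [0, 0, 0], "angular": [0, -0.6, 0]},
    {"fingers": -0.15, "delta_pos": [0, 0, 0], "angular": [0, -0.8, 0]},
    {"fingers": -0.15, "delta_pos": [0, 0, 0], "angular": [0, -0.65, 0]},
    {"fingers": -0.15, "delta_pos": [-0.4, 0, 0.1], "angular": [0, 0, 0]},
    {"fingers": -0.15, "delta_pos": [-0.6, 0, 0.14], "angular": [0, 0, 0]},
    {"fingers": -0.15, "delta_pos": [-0.7, 0, 0.14], "angular": [0, 0, 0]},
    {"fingers": -0.15, "delta_pos": [-0.7, 0, 0.14], "angular": [0, 0, 0]},
    {"fingers": -0.15, "delta_pos": [-0.7, 0, 0.14], "angular": [0, 0, 0]},
    {"fingers": -0.15, "delta_pos": [-0.7, 0, 0.14], "angular": [0, 0, 0]},
    {"fingers": -0.15, "delta_pos": [-0.6, 0, 0.14], "angular": [0, 0, 0]},
    {"fingers": -0.15, "delta_pos": [-0.5, 0, 0.14], "angular": [0, 0, 0]},
    {"fingers": -0.15, "delta_pos": [-0.3, 0, 0.1], "angular": [0, 0, 0]},
    {"fingers": -0.15, "delta_pos": [0, 0, 0], "angular": [0, 0, 0]},
    {"fingers": -0.15, "delta_pos": [0, 0, 0], "angular": [0, 0, 0]},
    {"fingers": -0.15, "delta_pos": [0, 0, 0], "angular": [0, 0, 0]},
    {"fingers": -0.15, "delta_pos": [0, 0, 0], "angular": [0, 0, 0]}
  ]
}}

```text
clock: 23.8
eef_pos: [0.4469, -0.3008, 0.1749]
orientation: [[0.983, 0.0, -0.183], [0.183, 0.001, 0.983], [0.0, -1.0, 0.001]]
ft_force: [-0.9, -0.9, -0.1]
grip_width: 0.04
```

```bash
python3 plan.py .446 -.301 .078 10.5; python3 snap.py 12
```

```text
t 23.8 pos [ 446.9 -300.8  174.9] yaw 10.52 tilt [0.   0.03] grip 40.0 F [-0.9 -0.9 -0.1]
turn_y units 0.003  shift units [-3.200e-02  3.229e+00 -2.000e-03]
```

View pics/feet_12.png

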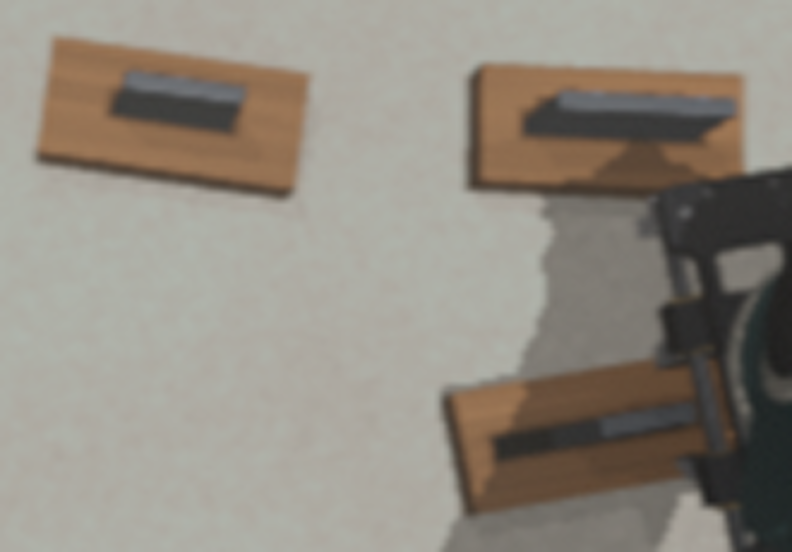

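View pics/sfeet_12.png

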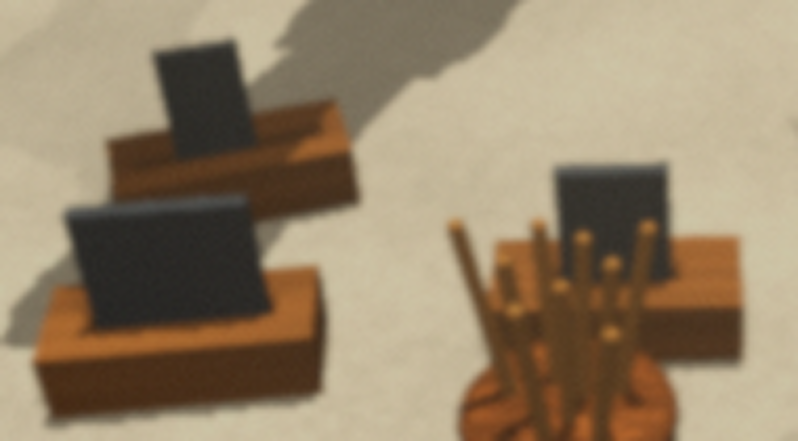

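Call:
{"fn": "servo_tool", "kwargs": {
  "commands": [
    {"fingers": -0.15, "delta_pos": [-0.03, 0.3, 0], "angular": [0, 0, 0]},
    {"fingers": -0.15, "delta_pos": [0, 0.5, 0], "angular": [0, 0, 0]},
    {"fingers": -0.15, "delta_pos": [0, 0.5, 0], "angular": [0, 0, 0]},
    {"fingers": -0.15, "delta_pos": [0, 0.5, 0], "angular": [0, 0, 0]},
    {"fingers": -0.15, "delta_pos": [0, 0.5, 0], "angular": [0, 0, 0]},
    {"fingers": -0.15, "delta_pos": [0, 0.4, 0], "angular": [0, 0, 0]},
    {"fingers": -0.15, "delta_pos": [0, 0.3, 0], "angular": [0, 0, 0]},
    {"fingers": -0.15, "delta_pos": [0, 0.2, 0], "angular": [0, 0, 0]},
    {"fingers": -0.15, "delta_pos": [0, 0, 0], "angular": [0, 0, 0]},
    {"fingers": -0.15, "delta_pos": [0, 0, 0], "angular": [0, 0, 0]},
    {"fingers": -0.15, "delta_pos": [0, 0, 0], "angular": [0, 0, 0]}
  ]
}}

```text
clock: 24.82
eef_pos: [0.4457, -0.3013, 0.0797]
orientation: [[0.983, 0.001, -0.182], [0.182, -0.0, 0.983], [0.001, -1.0, -0.001]]
ft_force: [0.5, 0.6, 0.7]
grip_width: 0.0404
```

Call:
{"fn": "servo_tool", "kwargs": {
  "commands": [
    {"fingers": -1, "delta_pos": [0, 0, 0], "angular": [0, 0, 0]},
    {"fingers": -1, "delta_pos": [0, 0, 0], "angular": [0, 0, 0]},
    {"fingers": -1, "delta_pos": [0, 0, 0], "angular": [0, 0, 0]},
    {"fingers": -1, "delta_pos": [0, 0, 0], "angular": [0, 0, 0]},
    {"fingers": -1, "delta_pos": [0, 0, 0], "angular": [0, 0, 0]},
    {"fingers": -1, "delta_pos": [0, 0, 0], "angular": [0, 0, 0]},
    {"fingers": -1, "delta_pos": [0, 0, 0], "angular": [0, 0, 0]},
    {"fingers": -1, "delta_pos": [0, 0, 0], "angular": [0, 0, 0]}
  ]
}}

```text
clock: 25.48
eef_pos: [0.4454, -0.3011, 0.0792]
orientation: [[0.983, 0.0, -0.182], [0.182, 0.0, 0.983], [0.0, -1.0, 0.0]]
ft_force: [0.8, 0.8, 1.0]
grip_width: 0.0097
```

```bash
python3 plan.py .446 -.301 .078 10.5; python3 snap.py 13
```

```text
t 25.48 pos [ 445.4 -301.1   79.2] yaw 10.49 tilt [0. 0.] grip 9.7 F [0.8 0.8 1. ]
turn_y units -0.002  shift units [0.021 0.04  0.001]
```

View pics/sfeet_13.png

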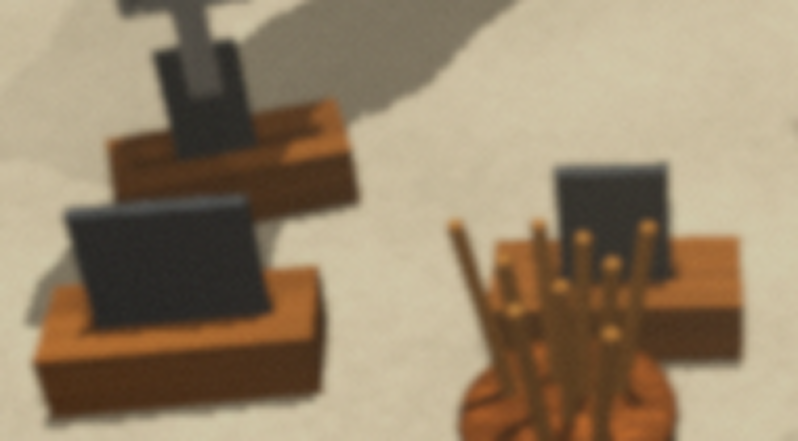

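Call:
{"fn": "servo_tool", "kwargs": {
  "commands": [
    {"fingers": -1, "delta_pos": [0, -0.3, 0], "angular": [0, 0, 0]},
    {"fingers": -1, "delta_pos": [0, -0.4, 0], "angular": [0, 0, 0]},
    {"fingers": -1, "delta_pos": [0, -0.5, 0], "angular": [0, 0, 0]},
    {"fingers": -1, "delta_pos": [0, -0.5, 0], "angular": [0, 0, 0]},
    {"fingers": -1, "delta_pos": [0, -0.6, 0], "angular": [0, 0, 0]},
    {"fingers": -1, "delta_pos": [0, -0.6, 0], "angular": [0, 0, 0]},
    {"fingers": -1, "delta_pos": [0, -0.6, 0], "angular": [0, 0, 0]},
    {"fingers": -1, "delta_pos": [0, -0.5, 0], "angular": [0, 0, 0]},
    {"fingers": -1, "delta_pos": [0, -0.4, 0], "angular": [0, 0, 0]},
    {"fingers": -1, "delta_pos": [0, 0, 0], "angular": [0, 0.5, 0]},
    {"fingers": -1, "delta_pos": [0, 0, 0], "angular": [0, 0.48, 0]},
    {"fingers": -1, "delta_pos": [0, 0, 0], "angular": [0, 0, 0]},
    {"fingers": -1, "delta_pos": [0, 0, 0], "angular": [0, 0, 0]},
    {"fingers": -1, "delta_pos": [0, 0, 0], "angular": [0, 0, 0]}
  ]
}}

```text
clock: 26.75
eef_pos: [0.4452, -0.301, 0.2113]
orientation: [[0.997, -0.0, -0.082], [0.082, 0.0, 0.997], [-0.0, -1.0, 0.0]]
ft_force: [0.1, 0.4, -1.2]
grip_width: 0.01
```

```bash
python3 plan.py .4445 .285 .21 4.6; python3 snap.py 14
```

```text
t 26.75 pos [ 445.2 -301.   211.3] yaw 4.71 tilt [-0.01  0.01] grip 10.0 F [ 0.1  0.4 -1.2]
turn_y units 0.018  shift units [ 1.543  0.043 19.474]
```

View pics/scene_14.png

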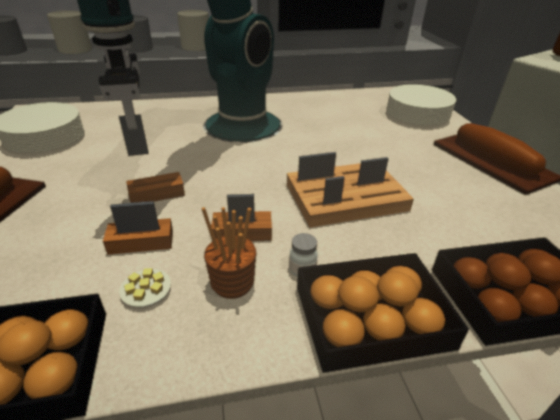

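Foot_104 has been knocked aside (scene now ~(155,187), was (150,194)); I'll re-measure it before its sign goes in.

Call:
{"fn": "servo_tool", "kwargs": {
  "commands": [
    {"fingers": -1, "delta_pos": [0.05, 0, 0.4], "angular": [0, 0.02, 0]},
    {"fingers": -1, "delta_pos": [0.05, 0, 0.6], "angular": [0, 0, 0]},
    {"fingers": -1, "delta_pos": [0.06, 0, 0.75], "angular": [0, 0, 0]},
    {"fingers": -1, "delta_pos": [0.06, 0, 0.75], "angular": [0, 0, 0]},
    {"fingers": -1, "delta_pos": [0.06, 0, 0.75], "angular": [0, 0, 0]},
    {"fingers": -1, "delta_pos": [0.06, 0, 0.75], "angular": [0, 0, 0]},
    {"fingers": -1, "delta_pos": [0.06, 0, 0.75], "angular": [0, 0, 0]},
    {"fingers": -1, "delta_pos": [0.06, 0, 0.75], "angular": [0, 0, 0]},
    {"fingers": -1, "delta_pos": [0.06, 0, 0.75], "angular": [0, 0, 0]},
    {"fingers": -1, "delta_pos": [0.06, 0, 0.75], "angular": [0, 0, 0]},
    {"fingers": -1, "delta_pos": [0.06, 0, 0.75], "angular": [0, 0, 0]},
    {"fingers": -1, "delta_pos": [0.06, 0, 0.75], "angular": [0, 0, 0]},
    {"fingers": -1, "delta_pos": [0.06, 0, 0.75], "angular": [0, 0, 0]},
    {"fingers": -1, "delta_pos": [0.06, 0, 0.75], "angular": [0, 0, 0]},
    {"fingers": -1, "delta_pos": [0.06, 0, 0.75], "angular": [0, 0, 0]},
    {"fingers": -1, "delta_pos": [0.06, 0, 0.75], "angular": [0, 0, 0]},
    {"fingers": -1, "delta_pos": [0.06, 0, 0.75], "angular": [0, 0, 0]},
    {"fingers": -1, "delta_pos": [0.06, 0, 0.75], "angular": [0, 0, 0]},
    {"fingers": -1, "delta_pos": [0.06, 0, 0.75], "angular": [0, 0, 0]},
    {"fingers": -1, "delta_pos": [0.06, 0, 0.75], "angular": [0, 0, 0]}
  ]
}}

```text
clock: 28.52
eef_pos: [0.4459, 0.1369, 0.2112]
orientation: [[0.997, -0.0, -0.079], [0.079, -0.0, 0.997], [-0.0, -1.0, -0.0]]
ft_force: [0.6, 0.0, -0.1]
grip_width: 0.0094
```

Call:
{"fn": "servo_tool", "kwargs": {
  "commands": [
    {"fingers": -1, "delta_pos": [0.06, 0, 0.75], "angular": [0, 0, 0]},
    {"fingers": -1, "delta_pos": [0.06, 0, 0.75], "angular": [0, 0, 0]},
    {"fingers": -1, "delta_pos": [0.06, 0, 0.75], "angular": [0, 0, 0]},
    {"fingers": -1, "delta_pos": [0.06, 0, 0.75], "angular": [0, 0, 0]},
    {"fingers": -1, "delta_pos": [0.06, 0, 0.75], "angular": [0, 0, 0]},
    {"fingers": -1, "delta_pos": [0.06, 0, 0.6], "angular": [0, 0, 0]},
    {"fingers": -1, "delta_pos": [0, 0, 0.5], "angular": [0, 0, 0]},
    {"fingers": -1, "delta_pos": [0, 0, 0.1], "angular": [0, 0, 0]},
    {"fingers": -1, "delta_pos": [0, 0, 0], "angular": [0, 0, 0]},
    {"fingers": -1, "delta_pos": [0, 0, 0], "angular": [0, 0, 0]},
    {"fingers": -1, "delta_pos": [0, 0, 0], "angular": [0, 0, 0]},
    {"fingers": -1, "delta_pos": [0, 0, 0], "angular": [0, 0, 0]}
  ]
}}

```text
clock: 29.52
eef_pos: [0.4459, 0.2833, 0.2112]
orientation: [[0.997, 0.0, -0.077], [0.077, -0.0, 0.997], [0.0, -1.0, -0.0]]
ft_force: [-0.5, -0.6, -0.3]
grip_width: 0.0097
```

```bash
python3 plan.py .4445 .285 .12 4.6; python3 snap.py 15
```

```text
t 29.52 pos [445.9 283.3 211.2] yaw 4.42 tilt [ 0.01 -0.02] grip 9.7 F [-0.5 -0.6 -0.3]
turn_y units -0.03  shift units [-0.042  3.04   0.061]
```

View pics/scene_15.png

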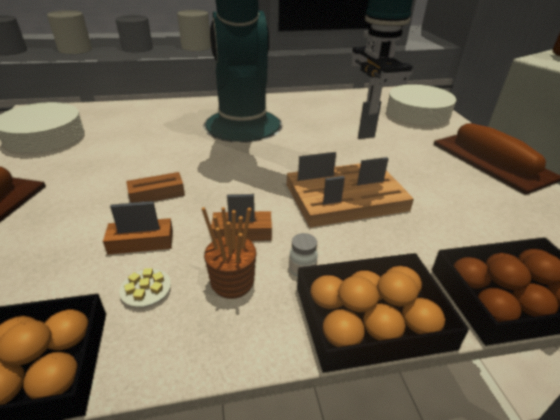

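View pics/feet_15.png

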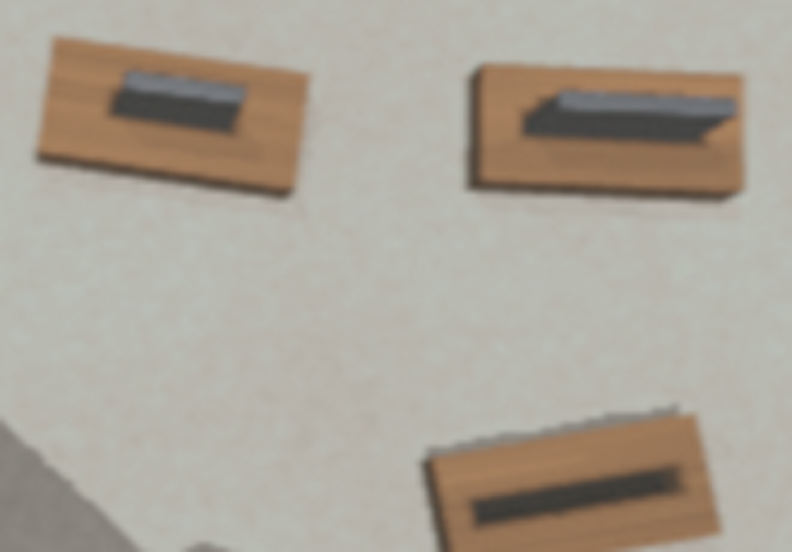

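View pics/sfeet_15.png

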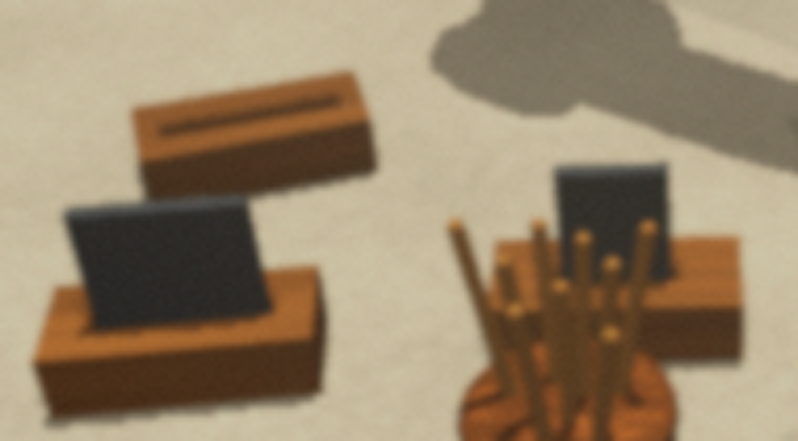

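Call:
{"fn": "servo_tool", "kwargs": {
  "commands": [
    {"fingers": -1, "delta_pos": [-0.04, 0.4, 0.05], "angular": [0, -0.03, 0]},
    {"fingers": -1, "delta_pos": [0, 0.5, 0], "angular": [0, 0, 0]},
    {"fingers": -1, "delta_pos": [0, 0.6, 0], "angular": [0, 0, 0]},
    {"fingers": -1, "delta_pos": [0, 0.6, 0], "angular": [0, 0, 0]},
    {"fingers": -1, "delta_pos": [0, 0.5, 0], "angular": [0, 0, 0]},
    {"fingers": -1, "delta_pos": [0, 0.3, 0], "angular": [0, 0, 0]},
    {"fingers": -1, "delta_pos": [0, 0, 0], "angular": [0, 0, 0]},
    {"fingers": -1, "delta_pos": [0, 0, 0], "angular": [0, 0, 0]},
    {"fingers": -1, "delta_pos": [0, 0.15, 0], "angular": [0, 0, 0]},
    {"fingers": -1, "delta_pos": [0, 0.15, 0], "angular": [0, 0, 0]},
    {"fingers": -1, "delta_pos": [0, 0.15, 0], "angular": [0, 0, 0]},
    {"fingers": -1, "delta_pos": [0, 0.15, 0], "angular": [0, 0, 0]},
    {"fingers": -1, "delta_pos": [0, 0.1, 0], "angular": [0, 0, 0]},
    {"fingers": -1, "delta_pos": [0, 0, 0], "angular": [0, 0, 0]},
    {"fingers": -1, "delta_pos": [0, 0, 0], "angular": [0, 0, 0]}
  ]
}}

```text
clock: 30.87
eef_pos: [0.4443, 0.2856, 0.103]
orientation: [[0.997, -0.0, -0.081], [0.081, -0.0, 0.997], [-0.0, -1.0, 0.0]]
ft_force: [-0.4, -1.0, -0.7]
grip_width: 0.0101
```

Call:
{"fn": "servo_tool", "kwargs": {
  "commands": [
    {"fingers": -1, "delta_pos": [0, 0.2, 0], "angular": [0, 0, 0]},
    {"fingers": -1, "delta_pos": [0, 0.2, 0], "angular": [0, 0, 0]},
    {"fingers": -1, "delta_pos": [0, 0.2, 0], "angular": [0, 0, 0]},
    {"fingers": -1, "delta_pos": [0, 0.15, 0], "angular": [0, 0, 0]},
    {"fingers": -1, "delta_pos": [0, 0.05, 0], "angular": [0, 0, 0]},
    {"fingers": -1, "delta_pos": [0, 0, 0], "angular": [0, 0, 0]},
    {"fingers": -1, "delta_pos": [0, 0, 0], "angular": [0, 0, 0]}
  ]
}}

```text
clock: 31.45
eef_pos: [0.4444, 0.2857, 0.0791]
orientation: [[0.997, 0.0, -0.081], [0.081, -0.0, 0.997], [0.0, -1.0, -0.0]]
ft_force: [-0.1, -0.0, 4.0]
grip_width: 0.0097
```

Call:
{"fn": "servo_tool", "kwargs": {
  "commands": [
    {"fingers": -0.6, "delta_pos": [0, 0, 0], "angular": [0, 0, 0]},
    {"fingers": -0.3, "delta_pos": [0, 0, 0], "angular": [0, 0, 0]},
    {"fingers": -0.15, "delta_pos": [0, 0, 0], "angular": [0, 0, 0]},
    {"fingers": -0.15, "delta_pos": [0, 0, 0], "angular": [0, 0, 0]},
    {"fingers": -0.15, "delta_pos": [0, 0, 0], "angular": [0, 0, 0]},
    {"fingers": -0.15, "delta_pos": [0, -0.3, 0], "angular": [0, 0, 0]},
    {"fingers": -0.15, "delta_pos": [0, -0.6, 0], "angular": [0, 0, 0]},
    {"fingers": -0.15, "delta_pos": [0, -0.7, 0], "angular": [0, 0, 0]},
    {"fingers": -0.15, "delta_pos": [0, -0.7, 0], "angular": [0, 0, 0]},
    {"fingers": -0.15, "delta_pos": [0, -0.6, 0], "angular": [0, 0, 0]},
    {"fingers": -0.15, "delta_pos": [0, -0.3, 0], "angular": [0, 0, 0]},
    {"fingers": -0.15, "delta_pos": [0, 0, 0], "angular": [0, 0, 0]},
    {"fingers": -0.15, "delta_pos": [0, 0, 0], "angular": [0, 0, 0]}
  ]
}}

```text
clock: 32.53
eef_pos: [0.4445, 0.2854, 0.175]
orientation: [[0.997, 0.0, -0.081], [0.081, -0.0, 0.997], [0.0, -1.0, -0.0]]
ft_force: [-0.3, -0.7, 0.2]
grip_width: 0.0398
```

```bash
python3 plan.py .4543 .1483 .175 4.6; python3 snap.py 16
```

```text
t 32.53 pos [444.5 285.4 175. ] yaw 4.65 tilt [ 0.02 -0.  ] grip 39.8 F [-0.3 -0.7  0.2]
turn_y units 0.008  shift units [-3.900e-02  1.000e-03 -4.582e+00]
```

View pics/srack_16.png

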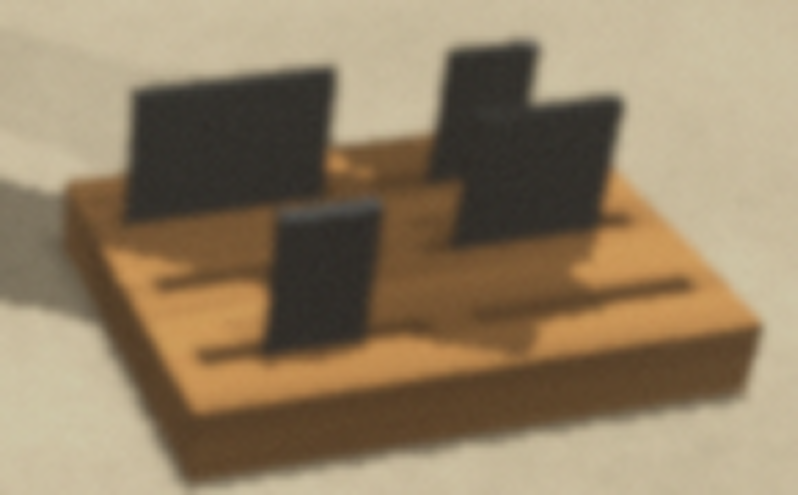

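Sign_48b stands down in the rack (crop 435–540, top y≈45, matching sign_90's old height). Next, sign_104.

Call:
{"fn": "servo_tool", "kwargs": {
  "commands": [
    {"fingers": -0.15, "delta_pos": [0, 0, -0.4], "angular": [0, 0, 0]},
    {"fingers": -0.15, "delta_pos": [0, 0, -0.6], "angular": [0, 0, 0]},
    {"fingers": -0.15, "delta_pos": [0, 0, -0.7], "angular": [0, 0, 0]},
    {"fingers": -0.15, "delta_pos": [0, 0, -0.7], "angular": [0, 0, 0]},
    {"fingers": -0.15, "delta_pos": [0, 0, -0.7], "angular": [0, 0, 0]},
    {"fingers": -0.15, "delta_pos": [0, 0, -0.7], "angular": [0, 0, 0]},
    {"fingers": -0.15, "delta_pos": [-0.04, 0, -0.5], "angular": [0, 0, 0]},
    {"fingers": -0.15, "delta_pos": [0, 0, -0.28], "angular": [0, 0, 0]},
    {"fingers": -0.15, "delta_pos": [0, 0, 0], "angular": [0, 0, 0]},
    {"fingers": -0.15, "delta_pos": [0, 0, 0], "angular": [0, 0, 0]},
    {"fingers": -0.15, "delta_pos": [0, 0, 0], "angular": [0, 0, 0]},
    {"fingers": -0.15, "delta_pos": [0, 0, 0], "angular": [0, 0, 0]}
  ]
}}

```text
clock: 33.63
eef_pos: [0.4542, 0.1496, 0.175]
orientation: [[0.997, -0.0, -0.083], [0.083, 0.0, 0.997], [-0.0, -1.0, 0.0]]
ft_force: [-1.1, 0.4, 0.2]
grip_width: 0.04
```

```bash
python3 plan.py .4543 .1483 .078 4.6; python3 - <<'E'
import pickle; from h import *
d=pickle.load(open('cal.pkl','rb'));T,S=d['top'],d['scene']
A,B=atz(T,px('feet',(472,513)),.04),atz(T,px('feet',(684,478)),.04);v=A-B
print((A+B)*500,np.linalg.norm(v),np.degrees(np.arctan2(-v[0],v[1])))
print(tri(T,px('feet',(578,496)),S,px('sfeet',(250,115))))
E
```

```text
t 33.63 pos [454.2 149.6 175. ] yaw 4.75 tilt [-0.02  0.03] grip 40.0 F [-1.1  0.4  0.2]
turn_y units 0.025  shift units [ 0.     3.235 -0.045]
[ 411.24694457 -283.66315089   40.        ] 0.11191754553954722 10.113869536391435
(array([ 0.41104146, -0.2834812 ,  0.03672095]), np.float64(0.39294658411787964))
```

Call:
{"fn": "servo_tool", "kwargs": {
  "commands": [
    {"fingers": -0.15, "delta_pos": [0, 0.3, -0.04], "angular": [0, 0.02, 0]},
    {"fingers": -0.15, "delta_pos": [0, 0.5, 0], "angular": [0, 0, 0]},
    {"fingers": -0.15, "delta_pos": [0, 0.5, 0], "angular": [0, 0, 0]},
    {"fingers": -0.15, "delta_pos": [0, 0.5, 0], "angular": [0, 0, 0]},
    {"fingers": -0.15, "delta_pos": [0, 0.5, 0], "angular": [0, 0, 0]},
    {"fingers": -0.15, "delta_pos": [0, 0.4, 0], "angular": [0, 0, 0]},
    {"fingers": -0.15, "delta_pos": [0, 0.3, 0], "angular": [0, 0, 0]},
    {"fingers": -0.15, "delta_pos": [0, 0.2, 0], "angular": [0, 0, 0]},
    {"fingers": -0.15, "delta_pos": [0, 0, 0], "angular": [0, 0, 0]},
    {"fingers": -0.15, "delta_pos": [0, 0, 0], "angular": [0, 0, 0]},
    {"fingers": -0.15, "delta_pos": [0, 0, 0], "angular": [0, 0, 0]}
  ]
}}

```text
clock: 34.55
eef_pos: [0.4548, 0.1475, 0.0797]
orientation: [[0.997, 0.001, -0.079], [0.079, 0.0, 0.997], [0.001, -1.0, 0.0]]
ft_force: [-0.1, -0.2, 0.1]
grip_width: 0.0401
```

Call:
{"fn": "servo_tool", "kwargs": {
  "commands": [
    {"fingers": -1, "delta_pos": [0, 0, 0], "angular": [0, 0, 0]},
    {"fingers": -1, "delta_pos": [0, 0, 0], "angular": [0, 0, 0]},
    {"fingers": -1, "delta_pos": [0, 0, 0], "angular": [0, 0, 0]},
    {"fingers": -1, "delta_pos": [0, 0, 0], "angular": [0, 0, 0]},
    {"fingers": -1, "delta_pos": [0, 0, 0], "angular": [0, 0, 0]},
    {"fingers": -1, "delta_pos": [0, 0, 0], "angular": [0, 0, 0]},
    {"fingers": -1, "delta_pos": [0, 0, 0], "angular": [0, 0, 0]},
    {"fingers": -1, "delta_pos": [0, 0, 0], "angular": [0, 0, 0]}
  ]
}}

```text
clock: 35.22
eef_pos: [0.4546, 0.1473, 0.0792]
orientation: [[0.997, 0.0, -0.079], [0.079, 0.0, 0.997], [0.0, -1.0, 0.0]]
ft_force: [-0.2, -1.3, 0.6]
grip_width: 0.0098
```

Call:
{"fn": "servo_tool", "kwargs": {
  "commands": [
    {"fingers": -1, "delta_pos": [0, -0.3, 0], "angular": [0, 0, 0]},
    {"fingers": -1, "delta_pos": [0, -0.4, 0], "angular": [0, 0, 0]},
    {"fingers": -1, "delta_pos": [0, -0.5, 0], "angular": [0, 0, 0]},
    {"fingers": -1, "delta_pos": [0, -0.5, 0], "angular": [0, 0, 0]},
    {"fingers": -1, "delta_pos": [0, -0.6, 0], "angular": [0, 0, 0]},
    {"fingers": -1, "delta_pos": [0, -0.6, 0], "angular": [0, 0, 0]},
    {"fingers": -1, "delta_pos": [0, -0.5, 0], "angular": [0, 0, 0]},
    {"fingers": -1, "delta_pos": [0, -0.3, 0], "angular": [0, 0, 0]},
    {"fingers": -1, "delta_pos": [0, 0, 0], "angular": [0, -0.4, 0]},
    {"fingers": -1, "delta_pos": [0, 0, 0], "angular": [0, -0.5, 0]},
    {"fingers": -1, "delta_pos": [0, 0, 0], "angular": [0, 0, 0]},
    {"fingers": -1, "delta_pos": [0, 0, 0], "angular": [0, 0, 0]},
    {"fingers": -1, "delta_pos": [0, 0, 0], "angular": [0, 0, 0]}
  ]
}}

```text
clock: 36.3
eef_pos: [0.4543, 0.1473, 0.1901]
orientation: [[0.985, -0.001, -0.171], [0.171, 0.0, 0.985], [-0.001, -1.0, 0.0]]
ft_force: [0.6, -0.3, -1.4]
grip_width: 0.0096
```

```bash
python3 plan.py .4112 -.2835 .18 10.1; python3 snap.py 17
```

```text
t 36.3 pos [454.3 147.3 190.1] yaw 9.85 tilt [-0.03  0.  ] grip 9.6 F [ 0.6 -0.3 -1.4]
turn_y units -0.042  shift units [ -3.931   0.335 -13.886]
```

View pics/scene_17.png

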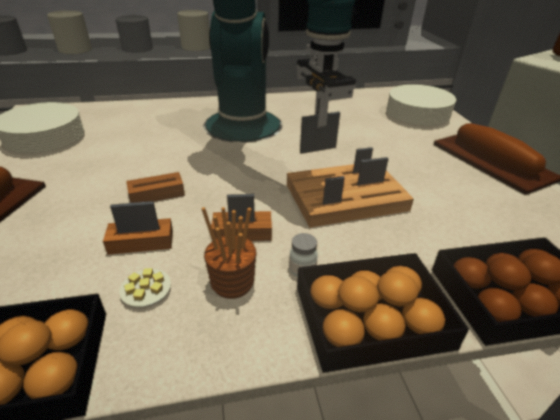

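Call:
{"fn": "servo_tool", "kwargs": {
  "commands": [
    {"fingers": -1, "delta_pos": [-0.1, 0, -0.4], "angular": [0, -0.04, 0]},
    {"fingers": -1, "delta_pos": [-0.2, 0, -0.6], "angular": [0, 0, 0]},
    {"fingers": -1, "delta_pos": [-0.2, 0, -0.72], "angular": [0, 0, 0]},
    {"fingers": -1, "delta_pos": [-0.2, 0, -0.72], "angular": [0, 0, 0]},
    {"fingers": -1, "delta_pos": [-0.2, 0, -0.72], "angular": [0, 0, 0]},
    {"fingers": -1, "delta_pos": [-0.2, 0, -0.72], "angular": [0, 0, 0]},
    {"fingers": -1, "delta_pos": [-0.2, 0, -0.72], "angular": [0, 0, 0]},
    {"fingers": -1, "delta_pos": [-0.2, 0, -0.72], "angular": [0, 0, 0]},
    {"fingers": -1, "delta_pos": [-0.2, 0, -0.72], "angular": [0, 0, 0]},
    {"fingers": -1, "delta_pos": [-0.2, 0, -0.72], "angular": [0, 0, 0]},
    {"fingers": -1, "delta_pos": [-0.2, 0, -0.72], "angular": [0, 0, 0]},
    {"fingers": -1, "delta_pos": [-0.2, 0, -0.72], "angular": [0, 0, 0]},
    {"fingers": -1, "delta_pos": [-0.2, 0, -0.72], "angular": [0, 0, 0]},
    {"fingers": -1, "delta_pos": [-0.2, 0, -0.72], "angular": [0, 0, 0]},
    {"fingers": -1, "delta_pos": [-0.2, 0, -0.72], "angular": [0, 0, 0]},
    {"fingers": -1, "delta_pos": [-0.2, 0, -0.72], "angular": [0, 0, 0]},
    {"fingers": -1, "delta_pos": [-0.2, 0, -0.72], "angular": [0, 0, 0]},
    {"fingers": -1, "delta_pos": [-0.2, 0, -0.72], "angular": [0, 0, 0]},
    {"fingers": -1, "delta_pos": [-0.2, 0, -0.72], "angular": [0, 0, 0]},
    {"fingers": -1, "delta_pos": [-0.2, 0, -0.5], "angular": [0, 0, 0]}
  ]
}}

```text
clock: 38.07
eef_pos: [0.4118, -0.2808, 0.19]
orientation: [[0.985, -0.0, -0.175], [0.175, 0.0, 0.985], [-0.0, -1.0, 0.0]]
ft_force: [-0.0, 0.4, -2.0]
grip_width: 0.01
```

Call:
{"fn": "servo_tool", "kwargs": {
  "commands": [
    {"fingers": -1, "delta_pos": [0, 0.3, -0.15], "angular": [0, 0, 0]},
    {"fingers": -1, "delta_pos": [0, 0, 0], "angular": [0, 0, 0]},
    {"fingers": -1, "delta_pos": [0, 0, 0], "angular": [0, 0, 0]},
    {"fingers": -1, "delta_pos": [0, 0, 0], "angular": [0, 0, 0]},
    {"fingers": -1, "delta_pos": [0, 0, 0], "angular": [0, 0, 0]}
  ]
}}

```text
clock: 38.48
eef_pos: [0.4133, -0.2825, 0.1813]
orientation: [[0.984, 0.0, -0.178], [0.178, 0.0, 0.984], [0.0, -1.0, 0.0]]
ft_force: [-0.2, -0.2, -1.1]
grip_width: 0.01
```

```bash
python3 plan.py .4112 -.2835 .15 10.1; python3 snap.py 18
```

```text
t 38.48 pos [ 413.3 -282.5  181.3] yaw 10.26 tilt [0.01 0.01] grip 10.0 F [-0.2 -0.2 -1.1]
turn_y units 0.026  shift units [-0.076  1.044 -0.021]
```

View pics/sfeet_18.png

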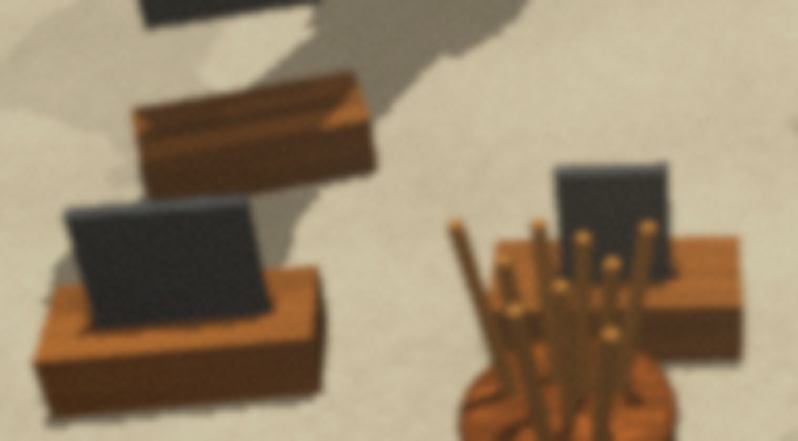

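View pics/feet_18.png

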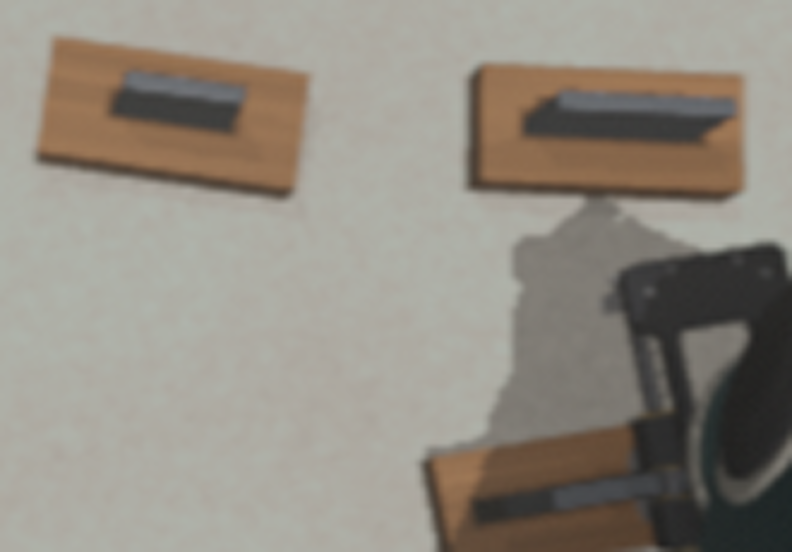

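Call:
{"fn": "servo_tool", "kwargs": {
  "commands": [
    {"fingers": -1, "delta_pos": [-0.07, 0.3, -0.02], "angular": [0, 0.03, 0]},
    {"fingers": -1, "delta_pos": [0, 0.5, 0], "angular": [0, 0, 0]},
    {"fingers": -1, "delta_pos": [0, 0.5, 0], "angular": [0, 0, 0]},
    {"fingers": -1, "delta_pos": [0, 0.4, 0], "angular": [0, 0, 0]},
    {"fingers": -1, "delta_pos": [0, 0.1, 0], "angular": [0, 0, 0]},
    {"fingers": -1, "delta_pos": [0, 0, 0], "angular": [0, 0, 0]},
    {"fingers": -1, "delta_pos": [0, 0, 0], "angular": [0, 0, 0]},
    {"fingers": -1, "delta_pos": [0, 0, 0], "angular": [0, 0, 0]},
    {"fingers": -1, "delta_pos": [0, 0, 0], "angular": [0, 0, 0]}
  ]
}}

```text
clock: 39.33
eef_pos: [0.4113, -0.2846, 0.1278]
orientation: [[0.985, 0.001, -0.174], [0.174, -0.001, 0.985], [0.001, -1.0, -0.001]]
ft_force: [-0.0, -0.2, -1.7]
grip_width: 0.0098
```

```bash
python3 plan.py .4112 -.2835 .1 10.1; python3 snap.py 19; python3 - <<'E'
import cv2
s=cv2.imread('pics/scene_19.png');cv2.imwrite('pics/z19.png',cv2.resize(s[125:215,100:220],None,fx=6.5,fy=6.5,interpolation=cv2.INTER_CUBIC))
E
```

```text
t 39.33 pos [ 411.3 -284.6  127.8] yaw 10.0 tilt [ 0.04 -0.04] grip 9.8 F [-0.  -0.2 -1.7]
turn_y units -0.017  shift units [0.003 0.926 0.037]
```

View pics/z19.png

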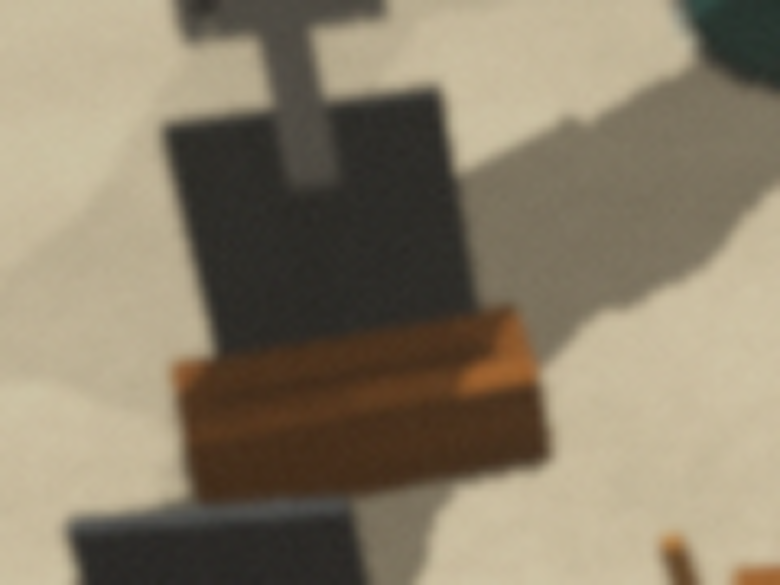

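```bash
python3 - <<'E'
import pickle,h; from h import *
h.CR['z']=(100,125,6.5,6.5)
d=pickle.load(open('cal.pkl','rb'));S=d['scene']
A,B=[atz(S,px('z',p),.059)*1000 for p in((217,357),(475,308))];print(A,B,(A+B)/2)
A,B=[atz(S,px('sfeet',p),.04)*1000 for p in((158,132),(342,99))];print(A,B,(A+B)/2)
E
```

```text
[ 426.63036879 -330.43253476   59.        ] [ 404.69802265 -231.45580093   59.        ] [ 415.66419572 -280.94416785   59.        ]
[ 427.5759092 -335.9088459   40.       ] [ 406.66075565 -225.21564034   40.        ] [ 417.11833242 -280.56224312   40.        ]
```

Call:
{"fn": "servo_tool", "kwargs": {
  "commands": [
    {"fingers": -1, "delta_pos": [0, 0.3, 0.02], "angular": [0, -0.02, 0]},
    {"fingers": -1, "delta_pos": [0, 0.15, 0], "angular": [0, 0, 0]},
    {"fingers": -1, "delta_pos": [0, 0.15, 0], "angular": [0, 0, 0]},
    {"fingers": -1, "delta_pos": [0, 0.15, 0], "angular": [0, 0, 0]},
    {"fingers": -1, "delta_pos": [0, 0.1, 0], "angular": [0, 0, 0]},
    {"fingers": -1, "delta_pos": [0, 0, 0], "angular": [0, 0, 0]},
    {"fingers": -1, "delta_pos": [0, 0, 0], "angular": [0, 0, 0]}
  ]
}}

```text
clock: 40.02
eef_pos: [0.4108, -0.2837, 0.1015]
orientation: [[0.984, -0.0, -0.176], [0.176, 0.0, 0.984], [-0.0, -1.0, 0.0]]
ft_force: [0.6, -0.2, -1.3]
grip_width: 0.0101
```

Call:
{"fn": "servo_tool", "kwargs": {
  "commands": [
    {"fingers": -1, "delta_pos": [0, 0.2, 0], "angular": [0, 0, 0]},
    {"fingers": -1, "delta_pos": [0, 0.2, 0], "angular": [0, 0, 0]},
    {"fingers": -1, "delta_pos": [0, 0.2, 0], "angular": [0, 0, 0]},
    {"fingers": -1, "delta_pos": [0, 0.15, 0], "angular": [0, 0, 0]},
    {"fingers": -1, "delta_pos": [0, 0, 0], "angular": [0, 0, 0]},
    {"fingers": -1, "delta_pos": [0, 0, 0], "angular": [0, 0, 0]},
    {"fingers": -1, "delta_pos": [0, 0, 0], "angular": [0, 0, 0]}
  ]
}}

```text
clock: 40.6
eef_pos: [0.4108, -0.2837, 0.0788]
orientation: [[0.984, -0.0, -0.176], [0.176, 0.0, 0.984], [-0.0, -1.0, 0.0]]
ft_force: [0.8, 0.4, -0.8]
grip_width: 0.0098
```

Call:
{"fn": "servo_tool", "kwargs": {
  "commands": [
    {"fingers": -0.6, "delta_pos": [0, 0, 0], "angular": [0, 0, 0]},
    {"fingers": -0.3, "delta_pos": [0, 0, 0], "angular": [0, 0, 0]},
    {"fingers": -0.15, "delta_pos": [0, 0, 0], "angular": [0, 0, 0]},
    {"fingers": -0.15, "delta_pos": [0, 0, 0], "angular": [0, 0, 0]},
    {"fingers": -0.15, "delta_pos": [0, 0, 0], "angular": [0, 0, 0]},
    {"fingers": -0.15, "delta_pos": [0, -0.3, 0], "angular": [0, 0, 0]},
    {"fingers": -0.15, "delta_pos": [0, -0.6, 0], "angular": [0, 0, 0]},
    {"fingers": -0.15, "delta_pos": [0, -0.7, 0], "angular": [0, 0, 0]},
    {"fingers": -0.15, "delta_pos": [0, -0.7, 0], "angular": [0, 0, 0]},
    {"fingers": -0.15, "delta_pos": [0, -0.7, 0], "angular": [0, 0, 0]},
    {"fingers": -0.15, "delta_pos": [0, -0.7, 0], "angular": [0, 0, 0]},
    {"fingers": -0.15, "delta_pos": [0, -0.3, 0], "angular": [0, 0, 0]},
    {"fingers": -0.15, "delta_pos": [0, 0, 0.6], "angular": [0, 0, 0]},
    {"fingers": -0.15, "delta_pos": [0, 0, 0.8], "angular": [0, 0, 0]},
    {"fingers": -0.15, "delta_pos": [0, 0, 0.8], "angular": [0, 0, 0]},
    {"fingers": -0.15, "delta_pos": [0, 0, 0.8], "angular": [0, 0, 0]},
    {"fingers": -0.15, "delta_pos": [0, 0, 0.8], "angular": [0, 0, 0]},
    {"fingers": -0.15, "delta_pos": [0, 0, 0.8], "angular": [0, 0, 0]},
    {"fingers": -0.15, "delta_pos": [0, 0, 0.8], "angular": [0, 0, 0]},
    {"fingers": -0.15, "delta_pos": [0, 0, 0.4], "angular": [0, 0, 0]}
  ]
}}

```text
clock: 42.27
eef_pos: [0.3797, -0.1103, 0.1992]
orientation: [[0.984, -0.0, -0.178], [0.178, -0.0, 0.984], [-0.0, -1.0, -0.0]]
ft_force: [0.6, 0.7, -0.1]
grip_width: 0.0397
```

Call:
{"fn": "servo_tool", "kwargs": {
  "commands": [
    {"fingers": -0.15, "delta_pos": [0, 0, 0], "angular": [0, 0, 0]},
    {"fingers": -0.15, "delta_pos": [0, 0, 0], "angular": [0, 0, 0]},
    {"fingers": -0.15, "delta_pos": [0, 0, 0], "angular": [0, 0, 0]},
    {"fingers": -0.15, "delta_pos": [0, 0, 0], "angular": [0, 0, 0]}
  ]
}}

```text
clock: 42.6
eef_pos: [0.3804, -0.1134, 0.1991]
orientation: [[0.985, -0.0, -0.175], [0.175, 0.0, 0.985], [-0.0, -1.0, 0.0]]
ft_force: [-0.7, -0.7, -0.5]
grip_width: 0.0399
```

```bash
python3 snap.py 20
```

```text
(no output)
```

View pics/sfeet_20.png

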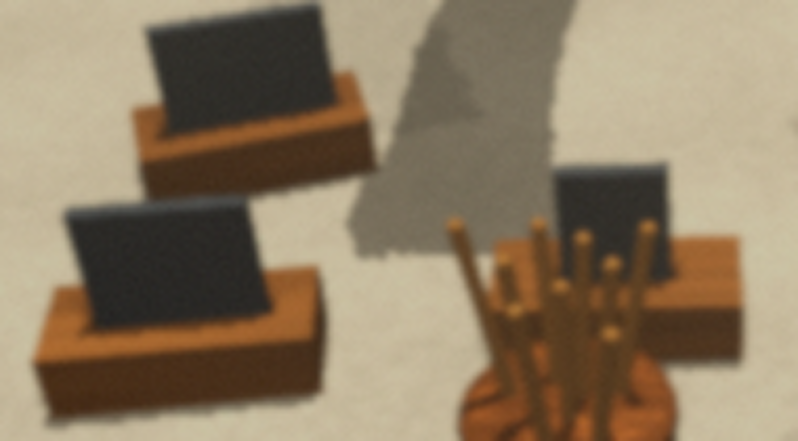

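View pics/top_20.png

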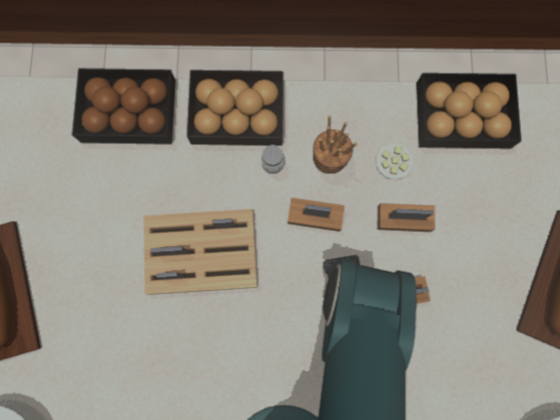

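View pics/srack_20.png

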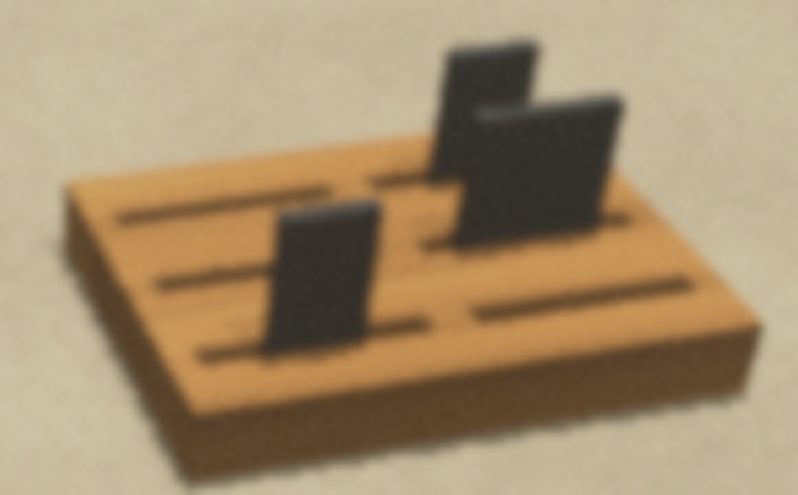

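View pics/feet_20.png

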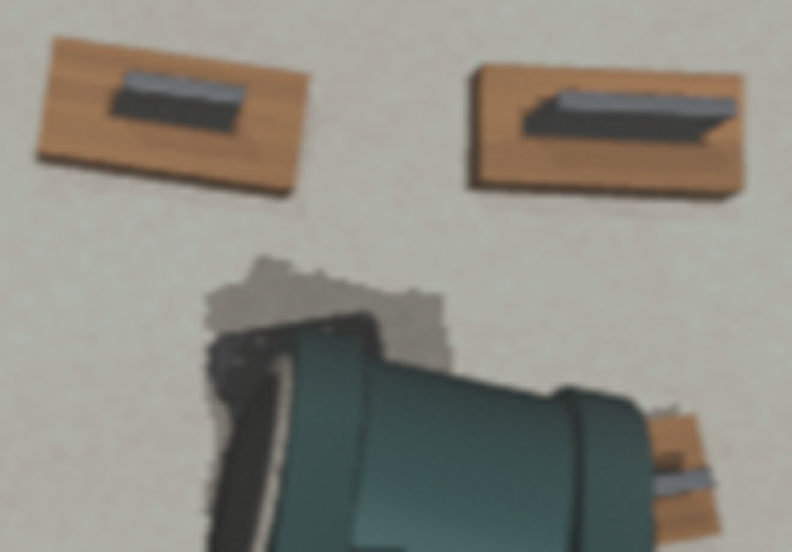

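All three signs are seated, and the gripper is clear of everything. Handing in.

```bash
python3 - <<'E'
from station import r
import pickle; from h import *
d=pickle.load(open('cal.pkl','rb'));T,S=d['top'],d['scene']
print('s62',tri(T,px('feet',(184,86)),S,px('sfeet',(611,169)))[0]); print('s90',tri(T,px('feet',(647,102)),S,px('sfeet',(157,206)))[0])
print('s48b',tri(T,(166.5,274.3),S,px('srack',(492,50)))[0])
print(r.job_done())
E
```

```text
s62 [ 0.61084446 -0.07343211  0.10762645]
s90 [ 0.60575583 -0.30646166  0.10754158]
s48b [0.44424241 0.285467   0.10616037]
the job is handed in; nothing more can be done
None
```

The job is handed in at about 43 s of the 192 s. The feet on the counter were foot_62, foot_90 and foot_104 (no foot_76).

**What I did**
- I moved sign_62 from foot_90 to foot_62 and sign_90 from the rack to foot_90.
- I moved sign_48b from foot_104 to the rack slot sign_90 had left, and sign_104 from the rack to foot_104.
- sign_76 and sign_48a stayed in the rack.
- Foot_104 was knocked about 4 cm aside partway through. I measured it again before putting its sign in.

**Last checks**
- The last pictures show all six signs upright in slots, and the jar, pot and dish where they were.
- Each sign was let go within 0.5 mm of the height it was picked up at, so all are on the slot floors. The force readings at the ends of the moves stayed at or below about 4 N.
- From two views, the tops of sign_62, sign_90 and sign_48b came out at 106–108 mm. That is 2–4 mm under the stated 110 mm, the same amount low as the signs measured at the start, so I take it as camera error.
- For sign_62 and sign_90, the measured tops were within about 2 mm of the slot middles.
- I did not measure sign_104's final height from two views, because the arm partly hid it from the top camera. Only its release height and the scene picture confirm it.

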